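Put dried test coupons away through the box slot, cover it and hang up the basket

TASK

Put the dried corrosion-test coupons away: turn every steel coupon on the green draining rack edge-on and post it through the narrow slot in the lid of the blue storage box, and once all of them are inside close the slot by laying the yellow cover plate flat and square in the recess round it, handle up. Hang the dipping basket by its handle on the stand's hook so that it hangs free, and knock neither the flask nor the beaker over.

Things in the scene. Friction and masses are not known exactly. Their poses are not given: they have to be found in the camera images.
- rack: Green fixed draining rack, 224 mm wide (y), 75 deep (x). Origin: centre of underside; +x points ahead and to the right. Five places 44 mm apart, y = -88 to 88 mm, some empty. Coupons lean on a slope, 60 degrees from level, rising to -x; it carries their lowest 42 mm. Their upper 33 mm stand clear: pinch them across the thickness, tool 30 degrees off vertical, down and to +x.
- coupon_1: Polished slippery steel coupon, flat plate 75 x 30 x 6 mm, about 0.1 kg, dark mark near one end; may be absent. Origin: its centre. x: along its length, at the start pointing down the slope; y: along its width; z: through its thickness, at the start up from the slope. On the rack its centre is 50 mm and its upper end 84 mm above the worktop.
- coupon_2: Polished slippery steel coupon, flat plate 75 x 30 x 6 mm, about 0.1 kg, dark mark near one end; may be absent. Origin: its centre. x: along its length, at the start pointing down the slope; y: along its width; z: through its thickness, at the start up from the slope. On the rack its centre is 50 mm and its upper end 84 mm above the worktop.
- coupon_3: Polished slippery steel coupon, flat plate 75 x 30 x 6 mm, about 0.1 kg, dark mark near one end; may be absent. Origin: its centre. x: along its length, at the start pointing down the slope; y: along its width; z: through its thickness, at the start up from the slope. On the rack its centre is 50 mm and its upper end 84 mm above the worktop.
- coupon_4: Polished slippery steel coupon, flat plate 75 x 30 x 6 mm, about 0.1 kg, dark mark near one end; may be absent. Origin: its centre. x: along its length, at the start pointing down the slope; y: along its width; z: through its thickness, at the start up from the slope. On the rack its centre is 50 mm and its upper end 84 mm above the worktop.
- coupon_5: Polished slippery steel coupon, flat plate 75 x 30 x 6 mm, about 0.1 kg, dark mark near one end; may be absent. Origin: its centre. x: along its length, at the start pointing down the slope; y: along its width; z: through its thickness, at the start up from the slope. On the rack its centre is 50 mm and its upper end 84 mm above the worktop.
- box: Blue storage box with clear side walls, fixed and closed by a lid; 110 mm (x) by 104 mm (y), 174 mm high. Origin: centre of its underside. The chamber under the slot is 51 mm (x, -34 to 17) by 48 mm (y), 162 mm high, with a steep chute: a coupon let go in the slot drops in and slides down to +x.
- slot (a point): Centre of the slot in the lid, at the level of the recess floor, 168 mm above the worktop (x = -20 mm in the box's frame). Axes as the box's. The slot is 11 mm wide (x), 42 mm long (y), straight down through a 6 mm floor. Round it, centred on it, is a rectangular recess 50 mm (x) by 80 mm (y), 6 mm deep; its rim is the lid's top.
- cover: Yellow cover plate, loose, 45 mm (x) by 75 mm (y) by 6 mm, 0.12 kg; fits the recess with 2.5 mm to spare on each side, either way round, its underside then at the slot point. Black grip bar on top along y: 10 mm wide (x), 50 mm long, up to 29 mm above the underside. Origin: centre of the underside.
- basket: Steel dipping basket, loose, empty, 64 mm (x) by 104 mm (y) by 34 mm, 0.13 to 0.21 kg, with a rigid upright handle: legs at y = +-50 mm carry a straight round bar 10 mm thick along y. Origin: centre of the underside.
- bail (a point): Centre of the basket handle's round bar (10 mm thick, 96 mm long along the basket's y), 125 mm above the basket's underside.
- hook: Dark steel stand, fixed: foot 100 mm across, post 16 mm thick, 230 mm high; one prong 8 mm thick leaves it level, axis 210 mm high, along its -x, straight to x = -88 mm, then turns up to its end at x = -104 mm, 232 mm high. Origin: centre of the foot's underside. A bar lowered across the prong from above, at x about -65 mm, rests with its centre 219 mm high.
- flask: Clear stoppered flask, loose, 61 mm wide, 170 mm tall, behind the hook stand. Origin: centre of its underside.
- beaker: Clear beaker, loose, 68 mm wide, 87 mm tall, far left. Origin: centre of its underside.
There are look-alikes about, which are no part of the job. Leave any pink look-alike of the beaker alone.

How it is judged:
By the outcome, as a careful person would: the job done as asked, in the order asked, and still so for the second after the job is handed in, with the robot touching nothing.
Of coupon_1, coupon_2, coupon_3, coupon_4, coupon_5 only 3 to 5 are there at a start; the rules pass over those that are not, and their reading is None.
At some moment in a run one of cover, basket may be knocked a few centimetres aside while the robot is not near it.
It also fails if it takes over 210 s, if anything falls off the work surface, if the arm or the gripper's body presses on something with over 40 N, if the wrist force passes 120 N, or if a joint passes its speed limit or range.

ROBOT

A 6-joint arm with a two-finger parallel gripper is mounted at the origin on a cart in front of the work surface, level with it; the furniture and walls round the work are solid. World frame = base frame: x ahead of the robot, y to its left, z up, the work surface at z = 0. Lengths are in m, angles in rad, forces in N, time in s.
With the tool pointing down it reaches from about 0.35 to 0.975 m from the base axis. Payload 4.9 kg.
Tool frame: the origin (TCP) lies on the centre line of the jaws, within the pads' length; the fingertips stand 14 mm ahead of it and the grasp point (between the pads) lies 5 mm behind it (manip.nose_length is the distance from the TCP to the fingertips, in m); z points along the fingers, y is the line along which they close (so a half turn about z gives the same grasp; the last joint's range is limited). The gripper opens to 85 mm and grips with 20 to 120 N. Pads are 22 mm wide; open, the fingers measure 114 mm over their backs; the gripper's body (76 mm by 85 mm) begins 54 mm behind the grasp point. The pads swing forward as they close: fully open they stand 13 mm farther back than shut.
Start: joints at [1.179, 0.053, 1.613, -0, 1.476, -0.119], TCP at [0.168, 0.602, 0.245] pointing down, gripper open.
Joint ranges: [-3.01, 3.01], [-1.01, 2.22], [0.06, 2.58], [-1.02, 4.17], [0.09, 2.62], [-3.14, 3.14]. Speed limits (rad/s): [2.57, 2.57, 3.14, 3.14, 3.14, 3.14].

INTERFACE

Orientations are given as a unit quaternion [w, x, y, z].
In Python, from plant import manip, imaging gives the robot as it stands.
- The arm moves only by the tool play_rows, never from a script. Its argument "commands" is a list of rows, each a list of 6 numbers: the shift along the tool's x, y, z in mm, then the turn, a rotation vector about the tool's x, y, z in degrees. A call has 1 to 5 rows; each row shifts and turns the commanded pose from where the row before left it, along the tool's axes as they then stand; what a row does not reach is not made up. A row lasts 1/12 s, in which the tool goes at most 41.7 mm and 7.16 degrees, less where a joint would pass 70% of its speed; a pose out of reach is approached as far as the arm can. A call is refused whole if a number of a shift passes 41.7 or a number of a turn 7.16, either way. A call with a gripper value outside its range is refused whole. "hand" is the finger opening in mm, from 0 to 85.4, set as the call begins (left out, the last holds). The fingers move at their own pace and stop on an object; the grip force is fixed at half the most. Time passes only in rows, so rows that do not move let the fingers close. It gives the time, the measured TCP pose, the force, the opening and the grip force at its end, in the units of the state.
- manip.state(): the state, without advancing time (a new reading comes with each control period).
- imaging.grab_frame(name): name is "scene" or "top"; returns a dict with "image" (480x640x3 uint8, red, green, blue), "fx", "fy", "cx", "cy" (pixels), "R" (3x3) and "t" (3): a world point X has camera coordinates R X + t. Camera axes: x right, y down, z forward; pixel columns grow to the right and rows downward; lengths in m; the calibration is good to about 2 mm. A picture is of the moment at which its call begins. There is no depth.
- manip.job_done(): hands the job in; it is judged then, once.
The state is a dict: "time": time; "joint_pos": joint angles; "joint_vel": joint speeds; "joint_efforts": joint torques, N m; "tool_pos": TCP position; "tool_rot": TCP orientation; "contact_force": force on the tool from outside, world axes, zero at the start; "ft_torque": the same for the moment, N m; "gripper_width": opening from 0.0 (shut) to 1.0 (fully open); "grasp_force": force on a finger pad.
Only numpy, scipy, OpenCV 4.12 (cv2) and the standard library are available. Lean on these libraries where they do the work, as an engineer would, in place of code of your own. Each camera call takes 0.05 s, during which the arm holds its last target. There are 200 camera calls.

## Working session

There is one attempt and no reset: what is moved stays moved. The work goes in short steps, Python scripts to look and compute and a tool call to move; the robot and the scene stay as the last step left them, time stands still between calls to the robot, and variables do not carry over. Pictures are saved under pics/ and viewed, at most 14 in all, crops included, and the job is handed in when it is done.

Besides the shell and the picture viewer there is one more tool, called after ">>>" as a command line: name --pt "numbers of a row" for each row, then --argument value for the rest. play_rows: Moves the arm, as the interface text tells. Its arguments: {"type":"object","properties":{"commands":{"type":"array","items":{"type":"array","items":{"type":"number"}}},"hand":{"type":"number"}},"required":["commands"]}

```bash
ls; mkdir -p pics
python3 - <<'E'
from plant import manip, imaging
import cv2
for n in("scene","top"):
    f=imaging.grab_frame(n); cv2.imwrite(f"pics/{n}0.png",f["image"][:,:,::-1])
    print(n,f["fx"],f["fy"],f["cx"],f["cy"],f["R"],f["t"])
print(manip.state(),manip.nose_length)
E
```

```text
pics
scene 608.1096263758262 608.1096263758262 332.081412149567 232.02136634046317 [[ 0.84755955 -0.53059275  0.01068354]
 [-0.36989534 -0.60506035 -0.70503859]
 [ 0.38055255  0.59361039 -0.70908847]] [-0.36021076  0.39912566  1.54821861]
top 444.8928040024164 444.8928040024164 318.2972646974948 247.76437597581224 [[-0.00359808 -0.99988778 -0.0145422 ]
 [-0.99608012  0.00486891 -0.08832153]
 [ 0.08838242  0.01416741 -0.99598586]] [0.18619337 0.57801503 1.31505018]
{'time': 0.1, 'joint_pos': array([ 1.17900619e+00,  5.32687944e-02,  1.61415157e+00, -1.69629383e-05,
        1.47603875e+00, -1.18970462e-01]), 'joint_vel': array([-0.0003206 , -0.00202278, -0.00217087, -0.00088734,  0.00103114,
       -0.00110388]), 'joint_efforts': array([ 2.15802015e-04, -3.94904959e+01, -3.71363354e+01, -8.19450543e-05,
        3.98740885e-03, -6.39597431e-06]), 'tool_pos': array([0.16818099, 0.60137965, 0.24420268]), 'tool_rot': array([-2.27578182e-04,  1.35986324e-01,  9.90710275e-01, -9.05097991e-04]), 'contact_force': array([ 0.01120359, -0.02911495, -0.08928655]), 'ft_torque': array([ 0.0021267 , -0.00163855, -0.04527906]), 'grasp_force': 0.0, 'gripper_width': 1.0019327776814766} 0.014
```

View pics/scene0.png

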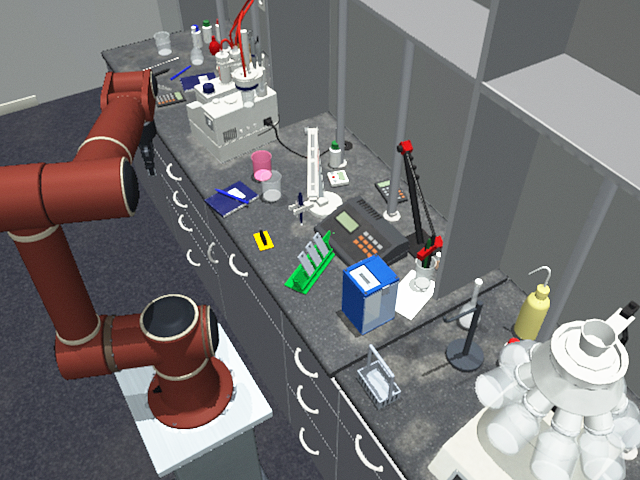

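View pics/top0.png

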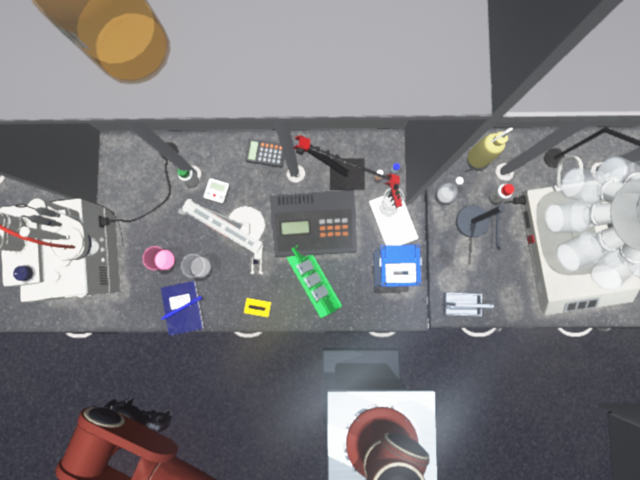

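The scene view shows the yellow cover (263,240), green rack (312,262), blue box (370,293), basket (378,380), hook stand (468,340) and flask (468,308). The pink beaker at (262,163) is the look-alike; the clear one is at (271,185). I'll enlarge both views.

Run:
```python
import cv2
a=cv2.imread("pics/top0.png")[180:330,235:510]; cv2.imwrite("pics/topc.png",cv2.resize(a,(797,435),interpolation=cv2.INTER_CUBIC))
a=cv2.imread("pics/scene0.png")[220:415,245:500]; cv2.imwrite("pics/scenec.png",cv2.resize(a,(765,585),interpolation=cv2.INTER_CUBIC))
```

```text
(no output)
```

View pics/topc.png

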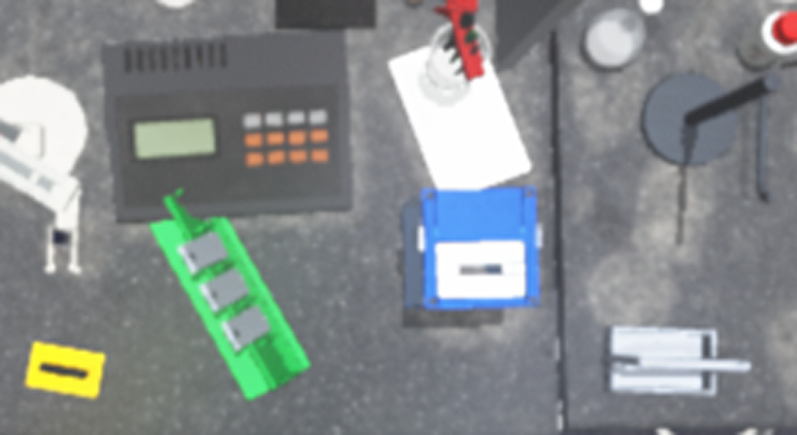

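View pics/scenec.png

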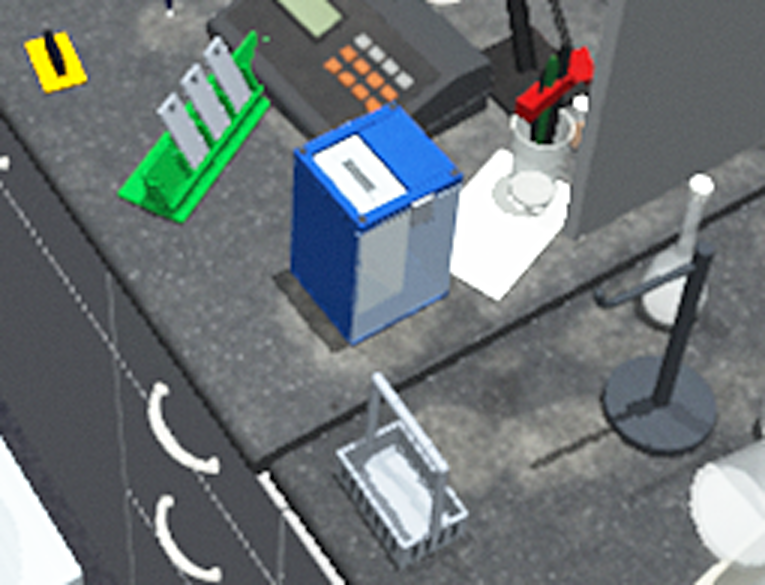

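The rack holds three coupons, at crop (205,255), (225,288) and (246,325) in the top view. The box has its white recess and dark slot at crop (480,270). The basket bar and the hook prong are both visible. Next I'll measure them numerically.

```bash
cat > h.py <<'E'
import numpy as np, cv2
from scipy.spatial.transform import Rotation as Ro
from plant import manip, imaging
class Cam:
    def __init__(s,n):
        s.f=f=imaging.grab_frame(n); s.im=f["image"]; s.R=np.array(f["R"]); s.t=np.array(f["t"])
        s.K=np.array([[f["fx"],0,f["cx"]],[0,f["fy"],f["cy"]],[0,0,1]])
        s.hsv=cv2.cvtColor(s.im,cv2.COLOR_RGB2HSV)
    def at(s,uv,z):
        d=s.R.T@np.linalg.solve(s.K,[uv[0],uv[1],1]); c=-s.R.T@s.t
        return c+d*(z-c[2])/d[2]
    def pj(s,X):
        p=(s.K@(s.R@np.atleast_2d(X).T+s.t[:,None])).T; return p[:,:2]/p[:,2:]
    def mask(s,lo,hi,box):
        m=cv2.inRange(s.hsv,np.array(lo),np.array(hi)); o=m*0; x0,y0,x1,y1=box; o[y0:y1,x0:x1]=m[y0:y1,x0:x1]; return o
def tri(uvs):
    from scipy.optimize import least_squares
    r=least_squares(lambda X:np.concatenate([c.pj(X)[0]-u for c,u in uvs]),[.5,0,.1]); return r.x,np.abs(r.fun).max()
def blobs(m,amin=8):
    n,l,st,ce=cv2.connectedComponentsWithStats(m); return [(st[i,4],ce[i].round(2),l==i) for i in range(1,n) if st[i,4]>=amin]
def rect(m):
    return cv2.minAreaRect(cv2.findNonZero(m.astype(np.uint8)))
def plan(p,Rt):
    s=manip.state(); R0=Ro.from_quat(np.roll(s["tool_rot"],-1)); 
    rv=(R0.inv()*Rt).as_rotvec(degrees=True); n=int(np.ceil(np.linalg.norm(rv)/7.1)) 
    sh=Rt.inv().apply(np.array(p)-s["tool_pos"])*1e3
    print("turn",n,"x",(rv/max(n,1)).round(2)," then shift mm in target tool axes",sh.round(1)); return sh
def tool(yang,tilt=0):
    "tool down, tool y at world angle yang (deg); tilt: z leans toward +y(tool) horizontally"
    a=np.radians(yang);h=np.array([np.cos(a),np.sin(a),0]);d=np.array([0,0,-1.]);c,s=np.cos(np.radians(tilt)),np.sin(np.radians(tilt))
    z=c*d+s*h; y=c*h-s*d; return Ro.from_matrix(np.c_[np.cross(y,z),y,z])
E
python3 - <<'E'
from h import *
T=Cam("top");S=Cam("scene")
for c,n,bb,lb,yb,kb in((T,"top",(280,245,345,325),(370,235,430,300),(235,290,280,325),0),(S,"sc",(280,225,345,300),(335,250,400,300),(245,225,280,255),0)):
    print(n)
    g=c.mask((45,120,60),(80,255,255),bb); print("green",rect(g),g.sum()/255)
    hull=cv2.convexHull(cv2.findNonZero(g)); hm=np.zeros_like(g); cv2.fillPoly(hm,[hull],255)
    m=c.mask((0,0,110),(180,70,255),bb)&hm
    for a,ce,mm in blobs(m): print(" gray",a,ce,rect(mm), c.at(ce,.05).round(4))
    y=c.mask((22,120,120),(35,255,255),yb); r=rect(y); print("yellow",r,c.at(r[0],.003).round(4))
    for p in cv2.boxPoints(r): print("   ",c.at(p,.006).round(4))
    w=c.mask((0,0,170),(180,40,255),lb)
    bl=max(blobs(w),key=lambda b:b[0]); r=rect(bl[2]); print("white",r,c.at(r[0],.168).round(4)); 
    for p in cv2.boxPoints(r): print("   ",c.at(p,.168).round(4))
    b=c.mask((100,120,60),(125,255,255),lb); r=rect(b); print("blue",r)
    if n=="top":
      for p in cv2.boxPoints(r): print("   ",c.at(p,.174).round(4))
# hand points from crops
k=275/797.;top=lambda x,y:np.array([235+x*k,180+y*150/435]); k2=1/3.;sc=lambda x,y:np.array([245+x*k2,220+y*k2])
for n,a,b in (("bar left",top(615,358),sc(377,378)),("bar right",top(748,366),sc(445,468)),("hooktip",top(764,198),sc(600,300)),("posttop",top(773,83),sc(705,250)),("slot",top(480,270),sc(360,177))):
    print(n,a.round(1),b.round(1),*[np.round(q,4) for q in tri([(T,a),(S,b)])])
print("foot",T.at(top(688,118),.005).round(3),S.at(sc(659,402),.005).round(3))
E
```

```text
top
green ((312.6603088378906, 279.55682373046875), (75.5304183959961, 24.79552459716797), 60.12400436401367) 1112.0
 gray 142 [304.56 266.49] ((304.5000305175781, 266.5000305175781), (10.28591251373291, 13.86362075805664), 63.43495178222656) [0.5214 0.2242 0.05  ]
 gray 145 [312.07 279.39] ((312.10003662109375, 279.20001220703125), (10.28591251373291, 14.310833930969238), 63.43495178222656) [0.4833 0.2021 0.05  ]
 gray 147 [319.34 292.64] ((319.4999694824219, 292.5), (10.289915084838867, 14.74887752532959), 59.03623962402344) [0.4444 0.1808 0.05  ]
yellow ((256.97296142578125, 307.16217041015625), (25.31744384765625, 15.782301902770996), 9.462321281433105) [0.4005 0.3712 0.003 ]
    [0.3836 0.4125 0.006 ]
    [0.4305 0.4051 0.006 ]
    [0.4177 0.329  0.006 ]
    [0.3709 0.3366 0.006 ]
white ((400.0, 272.5), (19.0, 30.0), 90.0) [ 0.4987 -0.0368  0.168 ]
    [0.5244 0.0028 0.168 ]
    [ 0.524  -0.0774  0.168 ]
    [ 0.4732 -0.0763  0.168 ]
    [0.4735 0.0037 0.168 ]
blue ((400.19573974609375, 265.156005859375), (41.42326354980469, 39.54172134399414), 88.31531524658203)
    [0.5723 0.0
[... 936 characters left out ...]
625), (28.816944122314453, 16.02060890197754), 49.08561706542969) [ 0.4991 -0.0385  0.168 ]
    [ 0.4752 -0.0009  0.168 ]
    [0.5234 0.0134 0.168 ]
    [ 0.5227 -0.0756  0.168 ]
    [ 0.476 -0.088  0.168]
blue ((364.297607421875, 277.9955749511719), (35.68144989013672, 59.23472213745117), 61.50436782836914)
bar left [447.2 303.4] [370.7 346. ] [ 0.4184 -0.1829  0.0959] 1.8395
bar right [493.1 306.2] [393.3 376. ] [ 0.4072 -0.2977  0.125 ] 0.246
hooktip [498.6 248.3] [445. 320.] [ 0.5592 -0.2824  0.2197] 0.4399
posttop [501.7 208.6] [480.  303.3] [ 0.6602 -0.2914  0.2258] 0.1139
slot [400.6 273.1] [365. 279.] [ 0.4985 -0.0399  0.1635] 0.5073
foot [ 0.662 -0.289  0.005] [ 0.662 -0.289  0.005]
```

```bash
cat >> h.py <<'E'
from scipy.optimize import minimize
def rend(c,polys,box,ss=8):
    x0,y0,x1,y1=box; im=np.zeros(((y1-y0)*ss,(x1-x0)*ss),np.float32)
    for P,v in polys: cv2.fillPoly(im,[np.round((c.pj(P)+.5-[x0,y0])*ss-.5).astype(np.int32)],v)
    return cv2.GaussianBlur(cv2.resize(im,None,fx=1/ss,fy=1/ss,interpolation=cv2.INTER_AREA),(0,0),.6)
def fit(items,model,p0,step):
    "items: (cam, float image, box)"
    def cost(p):
        e=0
        for c,I,b in items:
            A=I[b[1]:b[3],b[0]:b[2]].ravel(); r=rend(c,model(p),b).ravel()
            k=np.c_[r,np.ones_like(r)]; q=np.linalg.lstsq(k,A,rcond=None)[0]; e+=((A-k@q)**2).mean()/A.var()
        return e
    p0=np.array(p0,float); sx=np.vstack([p0]+[p0+np.eye(len(p0))[i]*step[i] for i in range(len(p0))])
    r=minimize(cost,p0,method="Nelder-Mead",options=dict(initial_simplex=sx,xatol=1e-4,fatol=1e-5,maxiter=300)); return r.x,r.fun
def quad(x,y,yaw,dx,dy,z,ox=0,oy=0):
    c,s=np.cos(yaw),np.sin(yaw); P=np.array([(ox+a*dx/2,oy+b*dy/2) for a,b in((-1,-1),(1,-1),(1,1),(-1,1))])
    return np.c_[x+P[:,0]*c-P[:,1]*s,y+P[:,0]*s+P[:,1]*c,np.full(4,z)]
def boxmodel(p): return [(quad(*p,.05,.08,.168),1.),(quad(*p,.011,.042,.168),.2)]
def covmodel(p): return [(quad(*p,.045,.075,.006),1.),(quad(*p,.010,.05,.027),0.)]
E
python3 - <<'E'
from h import *
T=Cam("top");S=Cam("scene")
R=lambda c:c.im[:,:,0].astype(float)
tb=(376,256,424,290);sb=(342,258,388,298)
for it in ([(T,R(T),tb)],[(S,R(S),sb)],[(T,R(T),tb),(S,R(S),sb)]): print("slot",fit(it,boxmodel,[.499,-.037,0],[.003,.003,.05]))
D=lambda c:c.im[:,:,0].astype(float)-c.im[:,:,2]
tb=(240,295,275,320);sb=(248,226,280,254)
for it in ([(T,D(T),tb)],[(S,D(S),sb)],[(T,D(T),tb),(S,D(S),sb)]): print("cover",fit(it,covmodel,[.4,.37,-.16],[.003,.003,.05]))
yaw=np.radians(-60.7); ex=np.array([np.cos(yaw),np.sin(yaw),0]);ey=np.array([-ex[1],ex[0],0]);ez=np.array([0,0,1.])
u=ex*.5-ez*.866;n=ex*.866+ez*.5
out=[]
for c,(x0,y0,x1,y1) in((T,(280,243,345,320)),(S,(282,226,347,303))):
    im=cv2.resize(c.im[y0:y1,x0:x1],None,fx=6,fy=6,interpolation=cv2.INTER_CUBIC)[:,:,::-1].copy()
    for cen in((.5214,.2242),(.4833,.2021),(.4444,.1808)):
        C=np.array([*cen,.05])
        for s in(-.003,.003):
            P=np.array([C+u*a*.0375+ey*b*.015+n*s for a,b in((-1,-1),(1,-1),(1,1),(-1,1))])
            cv2.polylines(im,[((c.pj(P)+.5-[x0,y0])*6).astype(np.int32)],True,(0,0,255) if s>0 else (255,0,255),1)
    out.append(im)
cv2.imwrite("pics/ov.png",np.hstack(out)[:,:800])
# basket bar + hook detail, side by side
a=T.im[230:320,435:510];b=S.im[300:405,355:490]
cv2.imwrite("pics/bh.png",np.hstack([cv2.resize(a,(400,480),interpolation=cv2.INTER_CUBIC),cv2.resize(b[:, :112],(400,480)) if 0 else cv2.resize(b,(400,311)).repeat(1,0) if 0 else cv2.copyMakeBorder(cv2.resize(b,(400,311),interpolation=cv2.INTER_CUBIC),0,169,0,0,cv2.BORDER_CONSTANT)])[:,:,::-1])
E
```

```text
slot (array([ 0.49889261, -0.03795821,  0.01190614]), np.float64(0.10743743844518937))
slot (array([ 0.49806846, -0.03814935,  0.00201461]), np.float64(0.21270806894141583))
slot (array([ 0.49854163, -0.0379987 ,  0.01295074]), np.float64(0.32186065780343986))
cover (array([ 0.40100843,  0.37037343, -0.17379277]), np.float64(0.023933733812562617))
cover (array([ 0.39763058,  0.36603535, -0.17263125]), np.float64(0.12929378966355143))
cover (array([ 0.39938095,  0.3693315 , -0.18489794]), np.float64(0.2748569284637537))
```

View pics/ov.png

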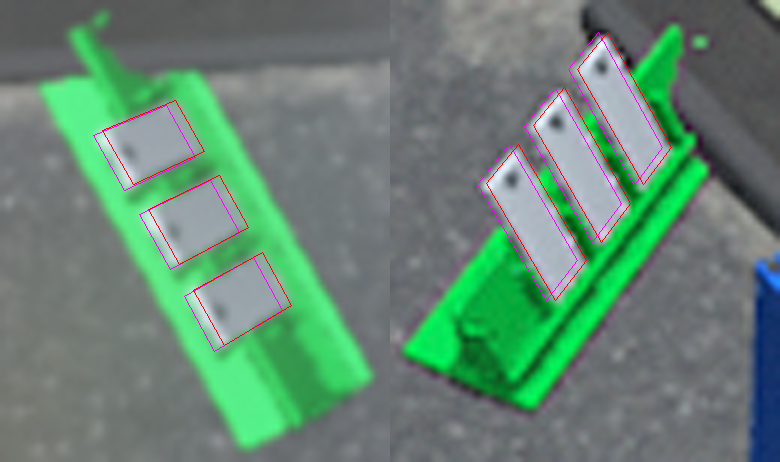

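View pics/bh.png

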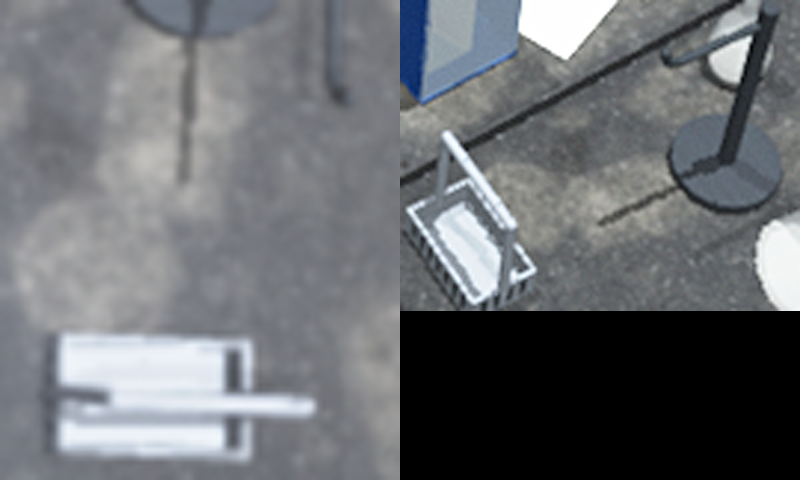

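The projected coupon outlines fit both views, so three coupons sit 44 mm apart and all are accounted for. The basket bar runs along world y, and the hook prong points towards the robot. Now I'll plan the move to the first coupon.

```bash
cat >> h.py <<'E'
EX=np.array([np.cos(np.radians(-60.7)),np.sin(np.radians(-60.7)),0]);U=EX*.5-np.array([0,0,.866])
CO=dict(A=np.array([.5214,.2239,.05]),B=np.array([.4830,.2024,.05]),C=np.array([.4446,.1808,.05]))
RG=tool(-60.7,30)
SL=np.array([.4987,-.038,.168]); RS=tool(.7)
E
python3 - <<'E'
from h import *
for k in CO: print(k,end=" "); plan(CO[k]-U*.1235,RG)
s=manip.state(); print((CO['C']-U*.1235),(CO['C']-U*.0235))
E
```

```text
A turn 20 x [-0.73 -1.76  6.56]  then shift mm in target tool axes [123.  337.5 296.4]
B turn 20 x [-0.73 -1.76  6.56]  then shift mm in target tool axes [ 79.  337.5 296.4]
C turn 20 x [-0.73 -1.76  6.56]  then shift mm in target tool axes [ 34.9 337.5 296.4]
[0.41438063 0.23465028 0.156951  ] [0.43884976 0.19104681 0.070351  ]
```

>>> play_rows --pt "0 0 0 -0.73 -1.76 6.56" --pt "0 0 0 -0.73 -1.76 6.56" --pt "0 0 0 -0.73 -1.76 6.56" --pt "0 0 0 -0.73 -1.76 6.56" --pt "0 0 0 -0.73 -1.76 6.56" --hand 34

```text
time: 0.72
tool_pos: [0.1684, 0.6017, 0.2454]
tool_rot: [0.08, 0.412, 0.907, 0.021]
contact_force: [0.0, 0.7, -0.1]
gripper_width: 0.4
grasp_force: 0.0
```

>>> play_rows --pt "0 0 0 -0.73 -1.76 6.56" --pt "0 0 0 -0.73 -1.76 6.56" --pt "0 0 0 -0.73 -1.76 6.56" --pt "0 0 0 -0.73 -1.76 6.56" --pt "0 0 0 -0.73 -1.76 6.56"

```text
time: 1.13
tool_pos: [0.1682, 0.6018, 0.2453]
tool_rot: [0.152, 0.649, 0.745, 0.04]
contact_force: [0.1, 0.3, -0.1]
gripper_width: 0.399
grasp_force: 0.0
```

>>> play_rows --pt "0 0 0 -0.73 -1.76 6.56" --pt "0 0 0 -0.73 -1.76 6.56" --pt "0 0 0 -0.73 -1.76 6.56" --pt "0 0 0 -0.73 -1.76 6.56" --pt "0 0 0 -0.73 -1.76 6.56"

```text
time: 1.55
tool_pos: [0.1681, 0.6019, 0.2451]
tool_rot: [0.211, 0.828, 0.516, 0.055]
contact_force: [0.5, 0.1, 0.3]
gripper_width: 0.397
grasp_force: 0.0
```

>>> play_rows --pt "0 0 0 -0.73 -1.76 6.56" --pt "0 0 0 -0.73 -1.76 6.56" --pt "0 0 0 -0.73 -1.76 6.56" --pt "0 0 0 -0.73 -1.76 6.56" --pt "0 0 0 -0.73 -1.76 6.56"

```text
time: 1.97
tool_pos: [0.1681, 0.602, 0.245]
tool_rot: [0.251, 0.935, 0.242, 0.066]
contact_force: [-0.7, 0.8, 0.1]
gripper_width: 0.399
grasp_force: 0.0
```

>>> play_rows --pt "2.9 28.1 24.7 0 0 0" --pt "2.9 28.1 24.7 0 0 0" --pt "2.9 28.1 24.7 0 0 0" --pt "2.9 28.1 24.7 0 0 0" --pt "2.9 28.1 24.7 0 0 0"

```text
time: 2.38
tool_pos: [0.2716, 0.4477, 0.2082]
tool_rot: [0.251, 0.934, 0.245, 0.066]
contact_force: [0.2, 0.1, 0.4]
gripper_width: 0.399
grasp_force: 0.0
```

```bash
python3 -c "
from h import *
plan(CO['C']-U*.1235,RG); s=manip.state(); print(s['time'],s['tool_pos'],s['joint_pos'].round(2),s['contact_force'].round(2))"
```

```text
turn 1 x [ 0.04 -0.06  0.08]  then shift mm in target tool axes [ 20.2 195.8 172.2]
2.3833 [0.27164692 0.44774725 0.20822627] [ 1.1   0.05  1.74 -0.43  1.65  2.18] [0.18 0.05 0.38]
```

>>> play_rows --pt "2.9 28 24.6 0 0 0" --pt "2.9 28 24.6 0 0 0" --pt "2.9 28 24.6 0 0 0" --pt "2.9 28 24.6 0 0 0" --pt "2.9 28 24.6 0 0 0"

```text
time: 2.8
tool_pos: [0.3739, 0.2955, 0.1721]
tool_rot: [0.25, 0.934, 0.245, 0.066]
contact_force: [0.9, -0.2, 0.3]
gripper_width: 0.399
grasp_force: 0.0
```

>>> play_rows --pt "2.9 28 24.6 0 0 0" --pt "2.8 27.8 24.6 0 0 0" --pt "0 0 0 0 0 0"

```text
time: 3.05
tool_pos: [0.4151, 0.2314, 0.1563]
tool_rot: [0.252, 0.935, 0.242, 0.064]
contact_force: [-0.6, 0.2, 0.5]
gripper_width: 0.398
grasp_force: 0.0
```

```bash
python3 -c "
from h import *
plan(CO['C']-U*.1235,RG); plan(CO['C']-U*.0235,RG);s=manip.state(); print(s['time'],s['tool_pos'])"
```

```text
turn 1 x [ 0.15  0.24 -0.17]  then shift mm in target tool axes [ 0.9 -2.5 -2.1]
turn 1 x [ 0.15  0.24 -0.17]  then shift mm in target tool axes [ 0.9 -2.5 97.9]
3.05 [0.4151149  0.23140688 0.15634427]
```

>>> play_rows --pt "0 0 0 0 0 0" --pt "0.5 -2.5 20 0 0 0" --pt "0 0 20 0 0 0" --pt "0 0 15 0 0 0" --pt "0 0 0 0 0 0"

```text
time: 3.47
tool_pos: [0.4252, 0.2137, 0.1062]
tool_rot: [0.251, 0.934, 0.246, 0.064]
contact_force: [-0.2, 0.4, -0.2]
gripper_width: 0.397
grasp_force: 0.0
```

```bash
python3 -c "
from h import *
plan(CO['C']-U*.0235,RG);s=manip.state(); print(s['time'],s['tool_pos'])"
```

```text
turn 1 x [0.03 0.19 0.2 ]  then shift mm in target tool axes [ 0.8  5.  44.3]
3.4667 [0.42517879 0.21373051 0.10618815]
```

>>> play_rows --pt "0 0 0 0 0 0" --pt "0 0 0 0 0 0"

```text
time: 3.63
tool_pos: [0.4272, 0.2156, 0.1099]
tool_rot: [0.25, 0.934, 0.245, 0.067]
contact_force: [-0.1, -0.0, 0.6]
gripper_width: 0.399
grasp_force: 0.0
```

```bash
python3 -c "
from h import *
plan(CO['C']-U*.0235,RG);s=manip.state(); print(s['time'],s['tool_pos'])"
```

```text
turn 1 x [ 0.03 -0.17  0.07]  then shift mm in target tool axes [-1.9  3.7 47.9]
3.6333 [0.42719793 0.21560955 0.1099476 ]
```

>>> play_rows --pt "0 0 0 0 0 0" --pt "0 0 0 0 0 0" --pt "0 0 0 0 0 0"

```text
time: 3.88
tool_pos: [0.4272, 0.215, 0.1098]
tool_rot: [0.25, 0.934, 0.245, 0.067]
contact_force: [-0.7, 0.0, 0.4]
gripper_width: 0.399
grasp_force: 0.0
```

>>> play_rows --pt "0 0 0 0 0 0" --pt "0 0 0 0 0 0" --pt "0 0 0 0 0 0"

```text
time: 4.13
tool_pos: [0.427, 0.2144, 0.109]
tool_rot: [0.251, 0.934, 0.245, 0.066]
contact_force: [0.3, 0.1, 0.6]
gripper_width: 0.401
grasp_force: 0.0
```

```bash
python3 -c "
from h import *
plan(CO['C']-U*.0235,RG);s=manip.state(); print(s['time'],s['tool_pos'],s['joint_vel'].round(3))"
```

```text
turn 1 x [ 0.04 -0.06  0.05]  then shift mm in target tool axes [-1.   3.3 46.5]
4.1333 [0.42695525 0.2143699  0.10897876] [-0.002  0.003  0.001 -0.001 -0.    -0.001]
```

>>> play_rows --pt "-1 3.2 15 0 0 0" --pt "0 0 15 0 0 0" --pt "0 0 12 0 0 0" --pt "0 0 0 0 0 0" --pt "0 0 0 0 0 0"

```text
time: 4.55
tool_pos: [0.4372, 0.1925, 0.0734]
tool_rot: [0.251, 0.934, 0.245, 0.065]
contact_force: [0.5, -0.6, -0.5]
gripper_width: 0.394
grasp_force: 0.0
```

>>> play_rows --pt "0 0 0 0 0 0" --pt "0 0 0 0 0 0" --pt "0 0 0 0 0 0" --pt "0 0 0 0 0 0"

```text
time: 4.88
tool_pos: [0.438, 0.1935, 0.0747]
tool_rot: [0.251, 0.934, 0.245, 0.066]
contact_force: [0.3, -0.1, -0.7]
gripper_width: 0.396
grasp_force: 0.0
```

```bash
python3 -c "
from h import *
plan(CO['C']-U*.0235,RG);s=manip.state(); print(s['time'],s['tool_pos'],s['joint_vel'].round(3))"
```

```text
turn 1 x [ 0.04 -0.11  0.04]  then shift mm in target tool axes [-0.5  0.   5.1]
4.8833 [0.43803047 0.19353838 0.07472536] [-0.     0.001  0.004 -0.002 -0.    -0.002]
```

>>> play_rows --pt "-0.5 0 4.5 0 0 0" --pt "0 0 0 0 0 0" --pt "0 0 0 0 0 0"

```text
time: 5.13
tool_pos: [0.4381, 0.1907, 0.0699]
tool_rot: [0.251, 0.934, 0.245, 0.065]
contact_force: [-0.9, -0.4, -0.3]
gripper_width: 0.396
grasp_force: 0.0
```

>>> play_rows --pt "0 0 0 0 0 0" --pt "0 0 0 0 0 0" --pt "0 0 0 0 0 0" --pt "0 0 0 0 0 0" --pt "0 0 0 0 0 0" --hand 0

```text
time: 5.55
tool_pos: [0.4388, 0.1906, 0.0707]
tool_rot: [0.251, 0.934, 0.245, 0.066]
contact_force: [0.9, -3.8, 2.3]
gripper_width: 0.061
grasp_force: 59.3
```

```bash
python3 -c "
from h import *
plan(CO['C']-U*.0235,RG);s=manip.state(); print(s['time'],s['tool_pos'],s['joint_vel'].round(3),s['gripper_width']*85.4)
T=Cam('scene');cv2.imwrite('pics/g1.png',cv2.resize(T.im[190:320,250:410],None,fx=4,fy=4)[:,:,::-1])"
```

```text
turn 1 x [ 0.12 -0.05  0.05]  then shift mm in target tool axes [ 0.3 -0.5  0.1]
5.55 [0.43879012 0.19056392 0.07069097] [ 0.     0.    -0.002 -0.001 -0.001 -0.   ] 5.208216875844227
```

View pics/g1.png

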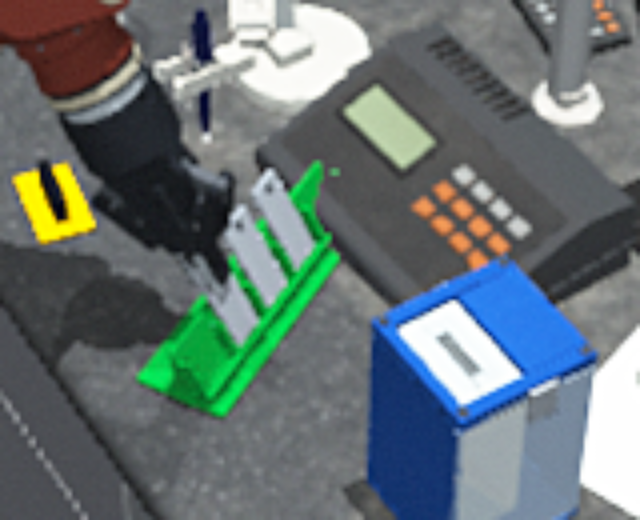

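The first coupon is gripped (opening 5.2 mm, 59 N) and the other two are untouched. Next I retract along the slope.

>>> play_rows --pt "0 0 -15 0 0 0" --pt "0 0 -30 0 0 0" --pt "0 0 -35 0 0 0" --pt "0 0 -35 0 0 0" --pt "0 0 -35 0 0 0"

```text
time: 6.02
tool_pos: [0.4004, 0.257, 0.2005]
tool_rot: [0.25, 0.935, 0.245, 0.065]
contact_force: [1.5, -0.2, -1.6]
gripper_width: 0.056
grasp_force: 59.5
```

```bash
python3 -c "
from h import *
plan([.4987,-.038,.29],RS);s=manip.state(); print(s['time'],s['tool_pos'],s['gripper_width']*85.4)"
```

```text
turn 10 x [ 2.7   1.6  -5.99]  then shift mm in target tool axes [-296.2   94.7  -89.5]
6.0167 [0.40037163 0.25697503 0.20050129] 4.785731778600347
```

>>> play_rows --pt "0 0 0 2.7 1.6 -6" --pt "0 0 0 2.7 1.6 -6" --pt "0 0 0 2.7 1.6 -6" --pt "0 0 0 2.7 1.6 -6" --pt "0 0 0 2.7 1.6 -6"

```text
time: 6.43
tool_pos: [0.4008, 0.2569, 0.1996]
tool_rot: [0.129, 0.854, 0.503, 0.034]
contact_force: [0.8, 0.5, -0.4]
gripper_width: 0.06
grasp_force: 59.4
```

>>> play_rows --pt "0 0 0 2.7 1.6 -6" --pt "0 0 0 2.7 1.6 -6" --pt "0 0 0 2.7 1.6 -6" --pt "0 0 0 2.7 1.6 -6" --pt "0 0 0 2.7 1.6 -6"

```text
time: 6.85
tool_pos: [0.401, 0.2566, 0.1997]
tool_rot: [-0.001, 0.7, 0.714, -0.0]
contact_force: [0.6, 0.5, -1.0]
gripper_width: 0.061
grasp_force: 59.4
```

>>> play_rows --pt "-10 3 -20 0 0 0" --pt "-30 10 -20 0 0 0" --pt "-34 11 -15 0 0 0" --pt "-34 11 -12 0 0 0" --pt "-34 11 -10 0 0 0"

```text
time: 7.27
tool_pos: [0.4498, 0.1143, 0.2783]
tool_rot: [0.001, 0.702, 0.713, 0.001]
contact_force: [1.3, 0.3, -0.7]
gripper_width: 0.059
grasp_force: 59.4
```

>>> play_rows --pt "-34 11 -8 0 0 0" --pt "-34 11 -4 0 0 0" --pt "-34 11 0 0 0 0" --pt "-34 10 0 0 0 0" --pt "-18 6 0 0 0 0"

```text
time: 7.68
tool_pos: [0.5012, -0.0409, 0.2891]
tool_rot: [0.001, 0.703, 0.711, -0.0]
contact_force: [-0.0, -0.0, -0.9]
gripper_width: 0.059
grasp_force: 59.4
```

>>> play_rows --pt "0 0 0 0 0 0" --pt "0 0 0 0 0 0" --pt "0 0 0 0 0 0" --pt "0 0 0 0 0 0" --pt "0 0 0 0 0 0"

```text
time: 8.1
tool_pos: [0.5005, -0.037, 0.2896]
tool_rot: [0.001, 0.701, 0.713, -0.0]
contact_force: [-0.5, -0.2, -1.1]
gripper_width: 0.056
grasp_force: 59.4
```

```bash
python3 -c "
from h import *
plan([.4987,-.038,.25],RS);s=manip.state(); print(s['time'],s['tool_pos'],s['gripper_width']*85.4,s['contact_force'])"
```

```text
turn 1 x [0.04 0.09 0.22]  then shift mm in target tool axes [-1.  -1.8 39.6]
8.1 [ 0.50047649 -0.03696196  0.28961714] 4.805254483436009 [-0.46629885 -0.17198722 -1.06328233]
```

>>> play_rows --pt "-1 -1.8 15 0 0 0" --pt "0 0 15 0 0 0" --pt "0 0 10 0 0 0" --pt "0 0 0 0 0 0" --pt "0 0 0 0 0 0"

```text
time: 8.52
tool_pos: [0.4986, -0.0386, 0.2492]
tool_rot: [0.0, 0.702, 0.712, -0.001]
contact_force: [0.4, 0.6, 0.3]
gripper_width: 0.056
grasp_force: 59.4
```

>>> play_rows --pt "0 0 0 0 0 0" --pt "0 0 0 0 0 0" --pt "0 0 0 0 0 0" --pt "0 0 0 0 0 0"

```text
time: 8.85
tool_pos: [0.4993, -0.0393, 0.2505]
tool_rot: [0.001, 0.702, 0.712, -0.0]
contact_force: [-0.8, -0.5, -1.4]
gripper_width: 0.063
grasp_force: 59.4
```

```bash
python3 -c "
from h import *
sh=plan([.4987,-.038,.25],RS);s=manip.state(); p=s['tool_pos'];print(s['time'],p)
out=[]
for n,(x0,y0,x1,y1) in (('scene',(330,235,410,310)),('top',(370,225,450,300))):
    c=Cam(n);im=cv2.resize(c.im[y0:y1,x0:x1],None,fx=5,fy=5,interpolation=cv2.INTER_CUBIC)[:,:,::-1].copy()
    for z in (p[2]-.061,p[2]-.014): cv2.polylines(im,[((c.pj(quad(p[0],p[1],.012,.006,.03,z))+.5-[x0,y0])*5).astype(np.int32)],True,(0,0,255))
    cv2.polylines(im,[((c.pj(quad(.4987,-.038,.012,.011,.042,.168))+.5-[x0,y0])*5).astype(np.int32)],True,(0,200,0))
    out.append(im)
cv2.imwrite('pics/s1.png',np.hstack(out))"
```

```text
turn 1 x [0.11 0.13 0.12]  then shift mm in target tool axes [ 1.3 -0.6  0.5]
8.85 [ 0.49929188 -0.03931056  0.25049932]
```

View pics/s1.png

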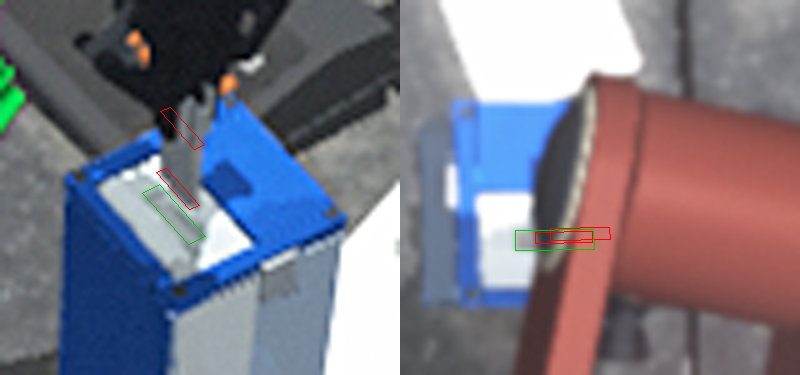

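The coupon hangs over the slot, and its projected lower end agrees with the slot outline to about a millimetre. I'll lower it gently.

>>> play_rows --pt "0.8 -0.5 6 0 0 0" --pt "0 0 6 0 0 0" --pt "0 0 6 0 0 0" --pt "0 0 4 0 0 0" --pt "0 0 0 0 0 0"

```text
time: 9.37
tool_pos: [0.4976, -0.0383, 0.2257]
tool_rot: [-0.0, 0.702, 0.712, -0.001]
contact_force: [-0.3, -0.6, -1.7]
gripper_width: 0.056
grasp_force: 59.4
```

>>> play_rows --pt "0 0 5 0 0 0" --pt "0 0 0 0 0 0" --pt "0 0 0 0 0 0"

```text
time: 9.62
tool_pos: [0.4983, -0.0385, 0.2224]
tool_rot: [0.001, 0.702, 0.712, -0.001]
contact_force: [0.1, 0.0, -0.6]
gripper_width: 0.058
grasp_force: 59.4
```

>>> play_rows --pt "0 0 8 0 0 0" --pt "0 0 8 0 0 0" --pt "0 0 8 0 0 0" --pt "0 0 5 0 0 0" --pt "0 0 0 0 0 0"

```text
time: 10.03
tool_pos: [0.4973, -0.0383, 0.1914]
tool_rot: [-0.001, 0.702, 0.712, -0.001]
contact_force: [-0.9, 0.4, -0.6]
gripper_width: 0.06
grasp_force: 59.4
```

>>> play_rows --pt "0 0 0 0 0 0" --pt "0 0 0 0 0 0" --pt "0 0 0 0 0 0"

```text
time: 10.28
tool_pos: [0.4988, -0.0386, 0.1942]
tool_rot: [0.001, 0.702, 0.712, -0.0]
contact_force: [-0.2, -1.4, -1.5]
gripper_width: 0.061
grasp_force: 59.4
```

>>> play_rows --pt "0 0 0 0 0 0" --pt "0 0 0 0 0 0" --pt "0 0 0 0 0 0" --pt "0 0 0 0 0 0" --pt "0 0 0 0 0 0" --hand 34

```text
time: 10.7
tool_pos: [0.4986, -0.0386, 0.1939]
tool_rot: [0.001, 0.702, 0.712, -0.0]
contact_force: [0.3, -0.2, -1.1]
gripper_width: 0.398
grasp_force: 0.0
```

>>> play_rows --pt "0 0 -20 0 0 0" --pt "0 0 -30 0 0 0" --pt "0 0 -20 0 0 0" --pt "20 -6 -10 0 0 0" --pt "36 -14 0 0 0 0"

```text
time: 11.12
tool_pos: [0.4798, 0.0157, 0.2775]
tool_rot: [0.004, 0.704, 0.711, 0.001]
contact_force: [-0.3, 1.4, -0.6]
gripper_width: 0.398
grasp_force: 0.0
```

>>> play_rows --pt "36 -15 0 0 0 0" --pt "36 -15 0 0 0 0" --pt "36 -15 0 0 0 0" --pt "36 -15 0 0 0 0" --pt "36 -5 0 0 0 0"

```text
time: 11.53
tool_pos: [0.4084, 0.1979, 0.2736]
tool_rot: [0.001, 0.702, 0.712, -0.0]
contact_force: [0.6, -0.6, 0.2]
gripper_width: 0.395
grasp_force: 0.0
```

>>> play_rows --pt "0 0 0 -2.7 -1.6 6" --pt "0 0 0 -2.7 -1.6 6" --pt "0 0 0 -2.7 -1.6 6" --pt "0 0 0 -2.7 -1.6 6" --pt "0 0 0 -2.7 -1.6 6"

```text
time: 11.95
tool_pos: [0.4099, 0.1965, 0.2736]
tool_rot: [0.133, 0.856, 0.498, 0.035]
contact_force: [0.4, 0.5, 0.5]
gripper_width: 0.401
grasp_force: 0.0
```

>>> play_rows --pt "0 0 0 -2.7 -1.6 6" --pt "0 0 0 -2.7 -1.6 6" --pt "0 0 0 -2.7 -1.6 6" --pt "0 0 0 -2.7 -1.6 6" --pt "0 0 0 -2.7 -1.6 6"

```text
time: 12.37
tool_pos: [0.4099, 0.1966, 0.2735]
tool_rot: [0.252, 0.935, 0.242, 0.067]
contact_force: [0.4, 0.2, -0.1]
gripper_width: 0.398
grasp_force: 0.0
```

```bash
python3 -c "
from h import *
plan(CO['B']-U*.1235,RG);s=manip.state(); print(s['time'],s['tool_pos'],s['gripper_width']*85.4)
out=[]
for n,(x0,y0,x1,y1) in (('scene',(285,215,385,315)),('top',(285,235,435,335))):
    c=Cam(n);out.append(cv2.resize(c.im[y0:y1,x0:x1],(400,400) if n=='scene' else (400,400),interpolation=cv2.INTER_CUBIC)[:,:,::-1])
cv2.imwrite('pics/s2.png',np.hstack(out))"
```

```text
turn 1 x [ 0.17 -0.05 -0.25]  then shift mm in target tool axes [ 66.6 -85.2  85.4]
12.3667 [0.40985108 0.1965617  0.27350168] 33.963478298822764
```

View pics/s2.png

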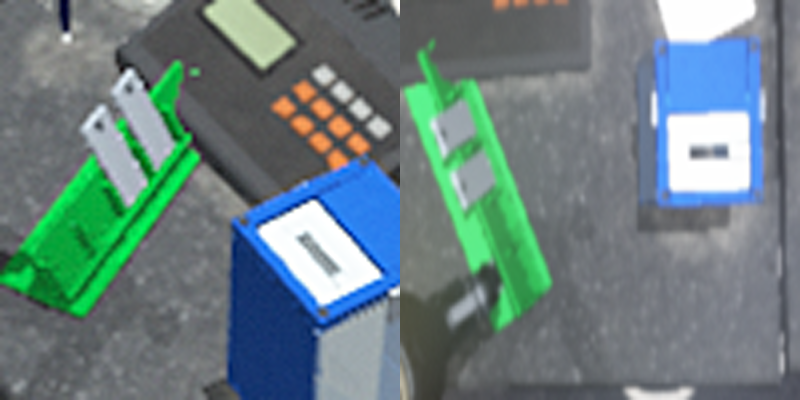

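The first coupon is in: the slot is clear and two coupons remain on the rack. Now the middle one.

>>> play_rows --pt "13.3 -17 17 0.2 0 -0.2" --pt "13.3 -17 17 0 0 0" --pt "13.3 -17 17 0 0 0" --pt "13.3 -17 17 0 0 0" --pt "13.3 -17 17 0 0 0"

```text
time: 12.88
tool_pos: [0.453, 0.2568, 0.1564]
tool_rot: [0.248, 0.934, 0.248, 0.065]
contact_force: [0.9, -0.1, 0.6]
gripper_width: 0.402
grasp_force: 0.0
```

>>> play_rows --pt "0 0 20 0 0 0" --pt "0 0 20 0 0 0" --pt "0 0 15 0 0 0" --pt "0 0 0 0 0 0" --pt "0 0 0 0 0 0"

```text
time: 13.3
tool_pos: [0.4656, 0.2319, 0.109]
tool_rot: [0.249, 0.934, 0.247, 0.064]
contact_force: [-0.3, 0.3, 0.0]
gripper_width: 0.398
grasp_force: 0.0
```

>>> play_rows --pt "0 0 0 0 0 0" --pt "0 0 0 0 0 0" --pt "0 0 0 0 0 0" --pt "0 0 0 0 0 0"

```text
time: 13.63
tool_pos: [0.4662, 0.2331, 0.1104]
tool_rot: [0.249, 0.934, 0.247, 0.066]
contact_force: [0.2, -0.7, -0.1]
gripper_width: 0.396
grasp_force: 0.0
```

```bash
python3 -c "
from h import *
plan(CO['B']-U*.0235,RG);s=manip.state(); print(s['time'],s['tool_pos'],s['contact_force'])"
```

```text
turn 1 x [-0.17 -0.16  0.24]  then shift mm in target tool axes [-0.4  0.1 46.3]
13.6333 [0.46618705 0.23310639 0.11043646] [ 0.24464862 -0.71977752 -0.09785519]
```

>>> play_rows --pt "-0.4 0 15 0 0 0.2" --pt "0 0 17 0 0 0" --pt "0 0 14 0 0 0" --pt "0 0 0 0 0 0" --pt "0 0 0 0 0 0"

```text
time: 14.05
tool_pos: [0.4763, 0.2122, 0.0692]
tool_rot: [0.249, 0.935, 0.245, 0.065]
contact_force: [0.3, 0.3, -0.1]
gripper_width: 0.397
grasp_force: 0.0
```

>>> play_rows --pt "0 0 0 0 0 0" --pt "0 0 0 0 0 0" --pt "0 0 0 0 0 0"

```text
time: 14.3
tool_pos: [0.4772, 0.2131, 0.0706]
tool_rot: [0.249, 0.935, 0.245, 0.066]
contact_force: [0.8, -0.2, -0.0]
gripper_width: 0.398
grasp_force: 0.0
```

```bash
python3 -c "
from h import *
plan(CO['B']-U*.0235,RG);s=manip.state(); print(s['time'],s['tool_pos'],s['contact_force'])"
```

```text
turn 1 x [-0.16 -0.16  0.02]  then shift mm in target tool axes [-0.2  0.2  0.4]
14.3 [0.47722817 0.21307901 0.07057921] [ 0.81359858 -0.20987641 -0.00828403]
```

>>> play_rows --pt "0 0 0 0 0 0" --pt "0 0 0 0 0 0" --pt "0 0 0 0 0 0" --pt "0 0 0 0 0 0" --pt "0 0 0 0 0 0" --hand 0

```text
time: 14.72
tool_pos: [0.4773, 0.2122, 0.0703]
tool_rot: [0.25, 0.935, 0.245, 0.066]
contact_force: [0.7, -3.2, 4.9]
gripper_width: 0.059
grasp_force: 59.4
```

>>> play_rows --pt "0 0 -15 0 0 0" --pt "0 0 -30 0 0 0" --pt "0 0 -35 0 0 0" --pt "0 0 -35 0 0 0" --pt "0 0 -35 0 0 0"

```text
time: 15.13
tool_pos: [0.4388, 0.2779, 0.1997]
tool_rot: [0.248, 0.935, 0.245, 0.064]
contact_force: [1.1, 0.4, -0.2]
gripper_width: 0.059
grasp_force: 59.4
```

>>> play_rows --pt "0 0 0 2.7 1.6 -6" --pt "0 0 0 2.7 1.6 -6" --pt "0 0 0 2.7 1.6 -6" --pt "0 0 0 2.7 1.6 -6" --pt "0 0 0 2.7 1.6 -6"

```text
time: 15.55
tool_pos: [0.4392, 0.2779, 0.1988]
tool_rot: [0.128, 0.854, 0.503, 0.034]
contact_force: [0.1, -0.5, -1.2]
gripper_width: 0.057
grasp_force: 59.3
```

>>> play_rows --pt "0 0 0 2.7 1.6 -6" --pt "0 0 0 2.7 1.6 -6" --pt "0 0 0 2.7 1.6 -6" --pt "0 0 0 2.7 1.6 -6" --pt "0 0 0 2.7 1.6 -6"

```text
time: 15.97
tool_pos: [0.4394, 0.2776, 0.1989]
tool_rot: [-0.003, 0.7, 0.714, -0.0]
contact_force: [-0.1, 0.4, -1.3]
gripper_width: 0.064
grasp_force: 59.3
```

>>> play_rows --pt "-26 4 -25 0 0 0" --pt "-32 5 -20 0 0 0" --pt "-35 6 -15 0 0 0" --pt "-35 6 0 0 0 0" --pt "-35 6 0 0 0 0"

```text
time: 16.38
tool_pos: [0.4699, 0.1138, 0.2604]
tool_rot: [-0.0, 0.702, 0.712, 0.001]
contact_force: [1.4, 0.8, -1.3]
gripper_width: 0.059
grasp_force: 59.3
```

>>> play_rows --pt "-35 6 0 0 0 0" --pt "-35 6 0 0 0 0" --pt "-35 6 0 0 0 0" --pt "-30 6 0 0 0 0" --pt "-18 3 0 0 0 0"

```text
time: 16.8
tool_pos: [0.4986, -0.0403, 0.2582]
tool_rot: [-0.001, 0.703, 0.711, 0.0]
contact_force: [-0.5, 0.7, -1.1]
gripper_width: 0.058
grasp_force: 59.3
```

>>> play_rows --pt "0 0 0 0 0 0" --pt "0 0 0 0 0 0" --pt "0 0 0 0 0 0" --pt "0 0 0 0 0 0" --pt "0 0 0 0 0 0"

```text
time: 17.22
tool_pos: [0.4985, -0.0367, 0.259]
tool_rot: [-0.001, 0.701, 0.713, 0.0]
contact_force: [0.3, 0.3, -0.7]
gripper_width: 0.06
grasp_force: 59.3
```

```bash
python3 -c "
from h import *
plan([.4987,-.038,.24],RS);s=manip.state(); print(s['time'],s['tool_pos'],s['contact_force'])"
```

```text
turn 1 x [-0.06 -0.09  0.22]  then shift mm in target tool axes [-1.3  0.2 19. ]
17.2167 [ 0.49847922 -0.03670141  0.25899987] [ 0.25126868  0.27528772 -0.66377945]
```

Well placed over the slot; lower with checks.

>>> play_rows --pt "-1.2 0.2 10 0 0 0.2" --pt "0 0 10 0 0 0" --pt "0 0 8 0 0 0" --pt "0 0 5 0 0 0" --pt "0 0 0 0 0 0"

```text
time: 17.63
tool_pos: [0.4976, -0.0386, 0.2236]
tool_rot: [-0.003, 0.703, 0.711, -0.001]
contact_force: [-0.3, -0.2, -0.7]
gripper_width: 0.062
grasp_force: 59.3
```

>>> play_rows --pt "0 0 4 0 0 0" --pt "0 0 0 0 0 0" --pt "0 0 0 0 0 0"

```text
time: 17.88
tool_pos: [0.4989, -0.0391, 0.2222]
tool_rot: [-0.001, 0.703, 0.711, 0.0]
contact_force: [-0.3, 0.0, -0.8]
gripper_width: 0.059
grasp_force: 59.3
```

>>> play_rows --pt "0 0 8 0 0 0" --pt "0 0 8 0 0 0" --pt "0 0 8 0 0 0" --pt "0 0 4 0 0 0" --pt "0 0 0 0 0 0"

```text
time: 18.3
tool_pos: [0.4977, -0.0388, 0.192]
tool_rot: [-0.002, 0.703, 0.711, -0.001]
contact_force: [-1.1, -0.7, -1.2]
gripper_width: 0.059
grasp_force: 59.3
```

>>> play_rows --pt "0 0 0 0 0 0" --pt "0 0 0 0 0 0" --pt "0 0 0 0 0 0" --pt "0 0 0 0 0 0" --pt "0 0 0 0 0 0" --hand 34

```text
time: 18.72
tool_pos: [0.499, -0.039, 0.1947]
tool_rot: [-0.0, 0.703, 0.711, 0.0]
contact_force: [-0.4, -0.8, -0.9]
gripper_width: 0.398
grasp_force: 0.0
```

>>> play_rows --pt "0 0 -20 0 0 0" --pt "0 0 -30 0 0 0" --pt "0 0 -20 0 0 0" --pt "25 -3 -10 0 0 0" --pt "36 -6 0 0 0 0"

```text
time: 19.13
tool_pos: [0.4912, 0.0205, 0.2785]
tool_rot: [0.002, 0.705, 0.709, 0.002]
contact_force: [1.1, 0.1, -0.3]
gripper_width: 0.396
grasp_force: 0.0
```

>>> play_rows --pt "38 -7 0 0 0 0" --pt "38 -7 0 0 0 0" --pt "38 -7 0 0 0 0" --pt "38 -7 0 0 0 0" --pt "38 -7 0 0 0 0"

```text
time: 19.55
tool_pos: [0.4515, 0.2132, 0.275]
tool_rot: [-0.0, 0.703, 0.711, 0.001]
contact_force: [0.3, -0.9, -0.4]
gripper_width: 0.402
grasp_force: 0.0
```

>>> play_rows --pt "28 -4 0 -2.7 -1.6 6" --pt "0 0 0 -2.7 -1.6 6" --pt "0 0 0 -2.7 -1.6 6" --pt "0 0 0 -2.7 -1.6 6" --pt "0 0 0 -2.7 -1.6 6"

```text
time: 19.97
tool_pos: [0.4478, 0.2393, 0.2751]
tool_rot: [0.131, 0.857, 0.497, 0.035]
contact_force: [-1.1, -0.2, 0.2]
gripper_width: 0.399
grasp_force: 0.0
```

>>> play_rows --pt "0 0 0 -2.7 -1.6 6" --pt "0 0 0 -2.7 -1.6 6" --pt "0 0 0 -2.7 -1.6 6" --pt "0 0 0 -2.7 -1.6 6" --pt "0 0 0 -2.7 -1.6 6"

```text
time: 20.38
tool_pos: [0.4478, 0.2392, 0.275]
tool_rot: [0.25, 0.935, 0.241, 0.066]
contact_force: [0.2, 0.5, 0.1]
gripper_width: 0.397
grasp_force: 0.0
```

```bash
python3 -c "
from h import *
plan(CO['A']-U*.1235,RG);s=manip.state(); print(s['time'],s['tool_pos'],s['gripper_width']*85.4)"
```

```text
turn 1 x [-0.06  0.03 -0.35]  then shift mm in target tool axes [ 56.7 -69.7  96.1]
20.3833 [0.44777052 0.23920574 0.27500748] 33.92414996227309
```

>>> play_rows --pt "11.3 -14 19.2 0 0 -0.3" --pt "11.3 -14 19.2 0 0 0" --pt "11.3 -14 19.2 0 0 0" --pt "11.3 -14 19.2 0 0 0" --pt "11.3 -14 19.2 0 0 0"

```text
time: 20.8
tool_pos: [0.4909, 0.2786, 0.1554]
tool_rot: [0.249, 0.934, 0.246, 0.065]
contact_force: [0.2, 0.3, 0.4]
gripper_width: 0.402
grasp_force: 0.0
```

>>> play_rows --pt "0 0 20 0 0 0" --pt "0 0 20 0 0 0" --pt "0 0 15 0 0 0" --pt "0 0 0 0 0 0" --pt "0 0 0 0 0 0"

```text
time: 21.22
tool_pos: [0.5035, 0.2538, 0.108]
tool_rot: [0.249, 0.934, 0.246, 0.063]
contact_force: [-0.4, 0.6, 0.6]
gripper_width: 0.401
grasp_force: 0.0
```

>>> play_rows --pt "0 0 0 0 0 0" --pt "0 0 0 0 0 0" --pt "0 0 0 0 0 0" --pt "0 0 0 0 0 0"

```text
time: 21.55
tool_pos: [0.5042, 0.2548, 0.1097]
tool_rot: [0.249, 0.934, 0.246, 0.065]
contact_force: [0.2, -0.3, 0.6]
gripper_width: 0.399
grasp_force: 0.0
```

```bash
python3 -c "
from h import *
plan(CO['A']-U*.0235,RG);s=manip.state(); print(s['time'],s['tool_pos'],s['contact_force'])"
```

```text
turn 1 x [-0.2  -0.08  0.23]  then shift mm in target tool axes [-0.1  0.7 45.9]
21.55 [0.50422751 0.25476404 0.10969577] [ 0.22293686 -0.26218359  0.56199366]
```

>>> play_rows --pt "0 0.6 15 0 0 0.2" --pt "0 0 17 0 0 0" --pt "0 0 14 0 0 0" --pt "0 0 0 0 0 0" --pt "0 0 0 0 0 0"

```text
time: 21.97
tool_pos: [0.5147, 0.2332, 0.0682]
tool_rot: [0.249, 0.935, 0.245, 0.064]
contact_force: [0.8, -0.3, 0.6]
gripper_width: 0.4
grasp_force: 0.0
```

>>> play_rows --pt "0 0 0 0 0 0" --pt "0 0 0 0 0 0" --pt "0 0 0 0 0 0"

```text
time: 22.22
tool_pos: [0.5157, 0.2343, 0.0699]
tool_rot: [0.249, 0.935, 0.245, 0.065]
contact_force: [-0.4, 0.2, 0.3]
gripper_width: 0.401
grasp_force: 0.0
```

>>> play_rows --pt "0 0 0 0 0 0" --pt "0 0 0 0 0 0" --pt "0 0 0 0 0 0" --pt "0 0 0 0 0 0" --pt "0 0 0 0 0 0" --hand 0

```text
time: 22.63
tool_pos: [0.5159, 0.2336, 0.0698]
tool_rot: [0.249, 0.935, 0.245, 0.065]
contact_force: [1.4, -2.8, 4.8]
gripper_width: 0.061
grasp_force: 59.3
```

>>> play_rows --pt "0 0 -15 0 0 0" --pt "0 0 -30 0 0 0" --pt "0 0 -35 0 0 0" --pt "0 0 -35 0 0 0" --pt "0 0 -35 0 0 0"

```text
time: 23.05
tool_pos: [0.4776, 0.2993, 0.1992]
tool_rot: [0.248, 0.935, 0.245, 0.064]
contact_force: [0.3, -0.1, -0.7]
gripper_width: 0.055
grasp_force: 59.3
```

>>> play_rows --pt "0 0 0 2.7 1.6 -6" --pt "0 0 0 2.7 1.6 -6" --pt "0 0 0 2.7 1.6 -6" --pt "0 0 0 2.7 1.6 -6" --pt "0 0 0 2.7 1.6 -6"

```text
time: 23.47
tool_pos: [0.4779, 0.2992, 0.1983]
tool_rot: [0.127, 0.854, 0.503, 0.033]
contact_force: [0.6, 0.3, -0.9]
gripper_width: 0.058
grasp_force: 59.3
```

>>> play_rows --pt "0 0 0 2.7 1.6 -6" --pt "0 0 0 2.7 1.6 -6" --pt "0 0 0 2.7 1.6 -6" --pt "0 0 0 2.7 1.6 -6" --pt "0 0 0 2.7 1.6 -6"

```text
time: 23.88
tool_pos: [0.4782, 0.2989, 0.1984]
tool_rot: [-0.003, 0.7, 0.714, -0.001]
contact_force: [0.3, -0.2, -1.1]
gripper_width: 0.06
grasp_force: 59.3
```

>>> play_rows --pt "-30 1 -25 0 0 0" --pt "-34 1 -20 0 0 0" --pt "-35 2 -15 0 0 0" --pt "-38 2 0 0 0 0" --pt "-38 2 0 0 0 0"

```text
time: 24.3
tool_pos: [0.4896, 0.1229, 0.2599]
tool_rot: [-0.001, 0.702, 0.712, 0.001]
contact_force: [1.6, 0.2, -1.7]
gripper_width: 0.055
grasp_force: 59.4
```

>>> play_rows --pt "-38 2 0 0 0 0" --pt "-38 2 0 0 0 0" --pt "-38 2 0 0 0 0" --pt "-30 1 0 0 0 0" --pt "-18 1 0 0 0 0"

```text
time: 24.72
tool_pos: [0.4992, -0.0405, 0.2579]
tool_rot: [-0.002, 0.703, 0.711, -0.001]
contact_force: [0.9, 0.9, -1.0]
gripper_width: 0.058
grasp_force: 59.4
```

>>> play_rows --pt "0 0 0 0 0 0" --pt "0 0 0 0 0 0" --pt "0 0 0 0 0 0" --pt "0 0 0 0 0 0" --pt "0 0 0 0 0 0"

```text
time: 25.13
tool_pos: [0.4996, -0.0369, 0.2585]
tool_rot: [-0.001, 0.702, 0.713, -0.0]
contact_force: [-0.3, -0.1, -1.8]
gripper_width: 0.057
grasp_force: 59.4
```

```bash
python3 -c "
from h import *
plan([.4987,-.038,.24],RS);s=manip.state(); print(s['time'],s['tool_pos'],s['contact_force'])"
```

```text
turn 1 x [-0.16 -0.08  0.19]  then shift mm in target tool axes [-1.1 -0.9 18.5]
25.1333 [ 0.49956919 -0.03685114  0.2585182 ] [-0.32333723 -0.06848181 -1.83662636]
```

>>> play_rows --pt "-1.2 -0.9 10 0 0 0.2" --pt "0 0 10 0 0 0" --pt "0 0 8 0 0 0" --pt "0 0 5 0 0 0" --pt "0 0 0 0 0 0"

```text
time: 25.55
tool_pos: [0.4975, -0.0388, 0.2232]
tool_rot: [-0.003, 0.703, 0.711, -0.002]
contact_force: [-0.2, -0.4, -1.2]
gripper_width: 0.06
grasp_force: 59.4
```

>>> play_rows --pt "0 0 4 0 0 0" --pt "0 0 0 0 0 0" --pt "0 0 0 0 0 0"

```text
time: 25.8
tool_pos: [0.4987, -0.0393, 0.2218]
tool_rot: [-0.001, 0.703, 0.711, -0.001]
contact_force: [-0.4, -0.5, -1.4]
gripper_width: 0.057
grasp_force: 59.4
```

>>> play_rows --pt "0 0 8 0 0 0" --pt "0 0 8 0 0 0" --pt "0 0 8 0 0 0" --pt "0 0 4 0 0 0" --pt "0 0 0 0 0 0"

```text
time: 26.22
tool_pos: [0.4975, -0.039, 0.1916]
tool_rot: [-0.003, 0.703, 0.711, -0.001]
contact_force: [0.2, 0.5, -0.8]
gripper_width: 0.054
grasp_force: 59.4
```

>>> play_rows --pt "0 0 0 0 0 0" --pt "0 0 0 0 0 0" --pt "0 0 0 0 0 0" --pt "0 0 0 0 0 0" --pt "0 0 0 0 0 0" --hand 34

```text
time: 26.63
tool_pos: [0.4989, -0.0392, 0.1943]
tool_rot: [-0.001, 0.703, 0.711, -0.0]
contact_force: [-0.5, 0.4, -1.2]
gripper_width: 0.398
grasp_force: 0.0
```

>>> play_rows --pt "0 0 -20 0 0 0" --pt "0 0 -30 0 0 0" --pt "0 0 -20 0 0 0" --pt "25 -8 -10 0 0 0" --pt "36 -15 0 0 0 0"

```text
time: 27.05
tool_pos: [0.4772, 0.0203, 0.278]
tool_rot: [0.002, 0.705, 0.709, 0.001]
contact_force: [0.7, 1.2, 0.8]
gripper_width: 0.395
grasp_force: 0.0
```

>>> play_rows --pt "36 -15 0 0 0 0" --pt "36 -15 0 0 0 0" --pt "36 -15 0 0 0 0" --pt "36 -15 0 0 0 0" --pt "36 -15 0 0 0 0"

```text
time: 27.47
tool_pos: [0.3973, 0.2022, 0.2747]
tool_rot: [-0.001, 0.704, 0.711, 0.0]
contact_force: [0.1, -0.2, 0.2]
gripper_width: 0.4
grasp_force: 0.0
```

Run:
```python
from h import *
T=Cam("top");S=Cam("scene");print(manip.state()["time"],manip.state()["tool_pos"])
D=lambda c:c.im[:,:,0].astype(float)-c.im[:,:,2]
for c in(T,S):
    y=c.mask((22,120,120),(35,255,255),(225,200,300,330)); print(y.sum()//255,rect(y))
for it in ([(T,D(T),(240,295,275,320))],[(S,D(S),(248,226,280,254))]): print("cover",fit(it,covmodel,[.4,.37,-.17],[.003,.003,.05]))
out=[]
for c,(x0,y0,x1,y1) in ((S,(245,200,405,320)),(T,(230,230,390,350))):
    out.append(cv2.resize(c.im[y0:y1,x0:x1],(400,300),interpolation=cv2.INTER_CUBIC)[:,:,::-1])
cv2.imwrite('pics/s3.png',np.hstack(out))
```

```text
27.5667 [0.39619662 0.20472907 0.27470837]
373 ((257.1351318359375, 307.189208984375), (25.646244049072266, 15.782302856445312), 9.462321281433105)
219 ((263.0689697265625, 240.17239379882812), (19.312314987182617, 14.855627059936523), 68.19859313964844)
cover (array([ 0.40093899,  0.37033594, -0.17506457]), np.float64(0.040064306872151775))
cover (array([ 0.3976747 ,  0.36645219, -0.18397106]), np.float64(0.12920534354688992))
```

View pics/s3.png

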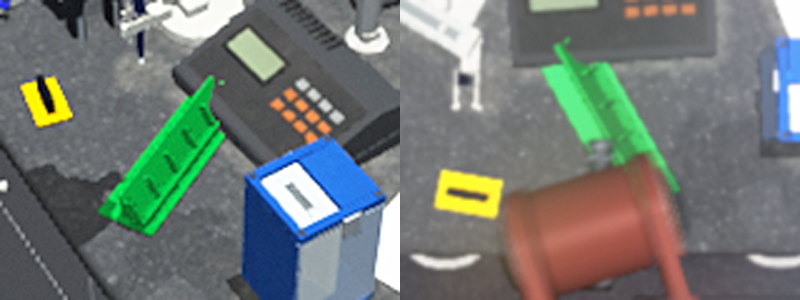

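The rack is empty and the cover hasn't moved. Next I pick up the cover.

```bash
python3 -c "
from h import *
plan([.4006,.3700,.10],tool(-10));plan([.4006,.3700,.022],tool(-10))"
```

```text
turn 2 x [-0.07 -0.08  5.52]  then shift mm in target tool axes [163.5 -24.4 174.7]
turn 2 x [-0.07 -0.08  5.52]  then shift mm in target tool axes [163.5 -24.4 252.7]
```

>>> play_rows --pt "0 0 0 0 0 5.5" --pt "0 0 0 0 0 5.5" --pt "30 -4.4 25 0 0 0" --pt "33 -5 30 0 0 0" --pt "33 -5 30 0 0 0"

```text
time: 27.98
tool_pos: [0.4024, 0.2937, 0.194]
tool_rot: [-0.001, 0.769, 0.639, 0.001]
contact_force: [0.9, -0.5, -0.1]
gripper_width: 0.397
grasp_force: 0.0
```

>>> play_rows --pt "33 -5 30 0 0 0" --pt "34.5 -5 30 0 0 0" --pt "0 0 25 0 0 0" --pt "0 0 0 0 0 0" --pt "0 0 0 0 0 0"

```text
time: 28.4
tool_pos: [0.4025, 0.3546, 0.1122]
tool_rot: [-0.001, 0.768, 0.64, -0.003]
contact_force: [0.8, -0.3, -0.2]
gripper_width: 0.398
grasp_force: 0.0
```

>>> play_rows --pt "0 0 0 0 0 0" --pt "0 0 0 0 0 0" --pt "0 0 0 0 0 0" --pt "0 0 0 0 0 0"

```text
time: 28.73
tool_pos: [0.4042, 0.3557, 0.1156]
tool_rot: [-0.001, 0.769, 0.64, 0.001]
contact_force: [-0.1, 0.5, 0.3]
gripper_width: 0.398
grasp_force: 0.0
```

```bash
python3 -c "
from h import *
plan([.4006,.3700,.022],tool(-10))"
```

```text
turn 1 x [-0.02 -0.16 -0.46]  then shift mm in target tool axes [13.4 -6.  93.6]
```

>>> play_rows --pt "7 -3 20 0 0 -0.4" --pt "6.5 -3 20 0 0 0" --pt "0 0 18 0 0 0" --pt "0 0 0 0 0 0" --pt "0 0 0 0 0 0"

```text
time: 29.15
tool_pos: [0.399, 0.3696, 0.0554]
tool_rot: [-0.001, 0.766, 0.643, -0.001]
contact_force: [0.3, -0.7, -0.1]
gripper_width: 0.398
grasp_force: 0.0
```

>>> play_rows --pt "0 0 0 0 0 0" --pt "0 0 0 0 0 0" --pt "0 0 0 0 0 0" --pt "0 0 0 0 0 0"

```text
time: 29.48
tool_pos: [0.4002, 0.3704, 0.0569]
tool_rot: [-0.001, 0.766, 0.643, 0.0]
contact_force: [0.2, 0.0, 0.0]
gripper_width: 0.399
grasp_force: 0.0
```

```bash
python3 -c "
from h import *
plan([.4006,.3700,.022],tool(-10))"
```

```text
turn 1 x [-0.07 -0.11 -0.02]  then shift mm in target tool axes [-0.4  0.5 34.9]
```

>>> play_rows --pt "0 0.4 12 0 0 0" --pt "0 0 11 0 0 0" --pt "0 0 9 0 0 0" --pt "0 0 0 0 0 0" --pt "0 0 0 0 0 0"

```text
time: 29.9
tool_pos: [0.3987, 0.3693, 0.0219]
tool_rot: [-0.001, 0.766, 0.643, -0.002]
contact_force: [0.9, -0.1, 0.3]
gripper_width: 0.396
grasp_force: 0.0
```

>>> play_rows --pt "0 0 1.5 0 0 0" --pt "0 0 0 0 0 0" --pt "0 0 0 0 0 0"

```text
time: 30.15
tool_pos: [0.4, 0.3702, 0.0224]
tool_rot: [-0.001, 0.766, 0.643, -0.0]
contact_force: [0.1, -0.7, 0.8]
gripper_width: 0.398
grasp_force: 0.0
```

>>> play_rows --pt "0 0 0 0 0 0" --pt "0 0 0 0 0 0" --pt "0 0 0 0 0 0" --pt "0 0 0 0 0 0" --pt "0 0 0 0 0 0" --hand 0

```text
time: 30.57
tool_pos: [0.4001, 0.3703, 0.0227]
tool_rot: [-0.001, 0.766, 0.643, -0.0]
contact_force: [-0.5, -1.1, 3.5]
gripper_width: 0.1
grasp_force: 60.8
```

Run:
```python
from h import *
plan([.4006,.3700,.022],tool(-10))
T=Cam("top");S=Cam("scene")
D=lambda c:c.im[:,:,0].astype(float)-c.im[:,:,2]
print("cover",fit([(S,D(S),(248,226,280,254))],covmodel,[.4,.37,-.17],[.003,.003,.05]),manip.state()['tool_pos'])
```

```text
turn 1 x [-0.11 -0.07 -0.01]  then shift mm in target tool axes [-0.2  0.5  0.7]
cover (array([ 0.39559278,  0.36366406, -0.10298112]), np.float64(0.4008603854274143)) [0.40012841 0.37033313 0.02269178]
```

>>> play_rows --pt "0 0 -15 0 0 0" --pt "0 0 -35 0 0 0" --pt "0 0 -38 0 0 0" --pt "0 0 -38 0 0 -5.3" --pt "0 0 -38 0 0 -5.4"

```text
time: 31.08
tool_pos: [0.3993, 0.3692, 0.1866]
tool_rot: [-0.001, 0.701, 0.713, -0.002]
contact_force: [1.3, 0.8, -1.1]
gripper_width: 0.099
grasp_force: 60.3
```

>>> play_rows --pt "-10 2 -35 0 0 0" --pt "-30 6 -25 0 0 0" --pt "-35 8 0 0 0 0" --pt "-36 9 0 0 0 0" --pt "-36 9 0 0 0 0"

```text
time: 31.5
tool_pos: [0.4359, 0.2219, 0.2459]
tool_rot: [-0.001, 0.702, 0.712, -0.0]
contact_force: [0.0, -1.2, -1.8]
gripper_width: 0.1
grasp_force: 60.3
```

>>> play_rows --pt "-36 9 0 0 0 0" --pt "-36 9 0 0 0 0" --pt "-36 9 0 0 0 0" --pt "-36 9 0 0 0 0" --pt "-36 9 0 0 0 0"

```text
time: 31.92
tool_pos: [0.4828, 0.042, 0.2446]
tool_rot: [-0.002, 0.703, 0.711, -0.001]
contact_force: [0.2, 0.5, -0.7]
gripper_width: 0.098
grasp_force: 60.3
```

>>> play_rows --pt "-36 9 0 0 0 0" --pt "-25 5 0 0 0 0" --pt "0 0 0 0 0 0" --pt "0 0 0 0 0 0" --pt "0 0 0 0 0 0"

```text
time: 32.33
tool_pos: [0.4975, -0.0166, 0.2447]
tool_rot: [-0.002, 0.703, 0.711, -0.001]
contact_force: [0.7, 0.6, -1.5]
gripper_width: 0.1
grasp_force: 60.2
```

Run:
```python
from h import *
plan([.4987,-.038,.23],RS);print(manip.state())
```

```text
turn 1 x [-0.24 -0.11 -0.02]  then shift mm in target tool axes [-21.5   1.   14.7]
{'time': 32.3333, 'joint_pos': array([-1.83469309e-01, -2.55819313e-01,  1.90035184e+00,  1.03442374e-03,
        1.50145222e+00, -1.95453396e-01]), 'joint_vel': array([ 0.02485996, -0.00704614, -0.00134107, -0.00190703, -0.00286384,
       -0.00049225]), 'joint_efforts': array([-8.41572750e-01, -2.64573509e+01, -3.80738282e+01, -3.75050912e-02,
       -1.14153150e-03, -6.21577055e-04]), 'tool_pos': array([ 0.49745858, -0.01656118,  0.24465515]), 'tool_rot': array([-0.00210706,  0.70288161,  0.71130328, -0.00080564]), 'contact_force': array([ 0.65411862,  0.61893998, -1.4775536 ]), 'ft_torque': array([ 0.05795876, -0.03033009,  0.03531947]), 'grasp_force': 60.24019718170166, 'gripper_width': 0.10032997503073823}
```

>>> play_rows --pt "-11 0.6 10 0 0 0" --pt "-10.5 0.4 10 0 0 0" --pt "0 0 10 0 0 0" --pt "0 0 0 0 0 0" --pt "0 0 0 0 0 0"

```text
time: 32.75
tool_pos: [0.4982, -0.0381, 0.2137]
tool_rot: [-0.003, 0.703, 0.711, -0.001]
contact_force: [1.0, -0.0, -1.9]
gripper_width: 0.103
grasp_force: 60.3
```

>>> play_rows --pt "0 0 0 0 0 0" --pt "0 0 0 0 0 0" --pt "0 0 0 0 0 0" --pt "0 0 0 0 0 0" --pt "0 0 0 0 0 0"

```text
time: 33.17
tool_pos: [0.4993, -0.0384, 0.2159]
tool_rot: [-0.001, 0.703, 0.711, -0.0]
contact_force: [0.2, -0.5, -0.8]
gripper_width: 0.104
grasp_force: 60.3
```

Run:
```python
from h import *
plan([.4987,-.038,.2],RS);p=manip.state()['tool_pos'];print(p)
S=Cam("scene");T=Cam("top");out=[]
for c,(x0,y0,x1,y1) in ((S,(330,240,410,315)),(T,(370,235,430,291))):
    f=5 if c is S else 6.7
    im=cv2.resize(c.im[y0:y1,x0:x1],(400,375),interpolation=cv2.INTER_CUBIC)[:,:,::-1].copy()
    for P,col in ((quad(p[0],p[1],.0122,.045,.075,p[2]-.0227+.006),(0,0,255)),(quad(p[0],p[1],.0122,.045,.075,p[2]-.0227),(255,0,255)),(quad(.4987,-.038,.0122,.05,.08,.174),(0,200,0)),(quad(.4987,-.038,.0122,.05,.08,.168),(0,100,0))):
        cv2.polylines(im,[((c.pj(P)+.5-[x0,y0])*[400/(x1-x0),375/(y1-y0)]).astype(np.int32)],True,col)
    out.append(im)
cv2.imwrite('pics/s4.png',np.hstack(out))
```

```text
turn 1 x [-0.11 -0.05 -0.  ]  then shift mm in target tool axes [ 0.4 -0.6 15.9]
[ 0.49934403 -0.0384169   0.21588866]
```

View pics/s4.png

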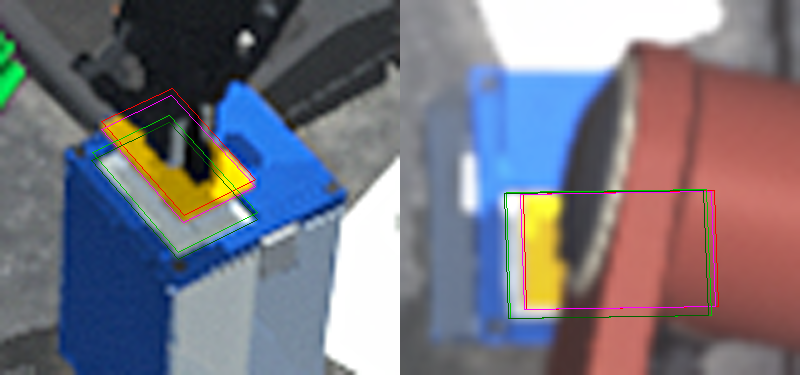

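The held cover matches its predicted outline in both views and sits squarely over the recess. Lowering it now.

>>> play_rows --pt "0.4 -0.5 6 0 0 0" --pt "0 0 6 0 0 0" --pt "0 0 3 0 0 0" --pt "0 0 0 0 0 0" --pt "0 0 0 0 0 0"

```text
time: 33.68
tool_pos: [0.4983, -0.038, 0.1998]
tool_rot: [-0.002, 0.703, 0.711, -0.001]
contact_force: [-0.1, -0.0, -0.6]
gripper_width: 0.1
grasp_force: 60.3
```

>>> play_rows --pt "0 0 0 0 0 0" --pt "0 0 0 0 0 0" --pt "0 0 0 0 0 0" --pt "0 0 0 0 0 0"

```text
time: 34.02
tool_pos: [0.4988, -0.0381, 0.2008]
tool_rot: [-0.001, 0.703, 0.711, -0.0]
contact_force: [0.3, -0.8, -1.9]
gripper_width: 0.102
grasp_force: 60.3
```

Run:
```python
from h import *
plan([.4987,-.038,.1907],RS);print(manip.state()['contact_force'])
```

```text
turn 1 x [-0.12 -0.05 -0.01]  then shift mm in target tool axes [ 0.1 -0.1 10.1]
[ 0.3386002  -0.83722202 -1.86814216]
```

>>> play_rows --pt "0 0 3 0 0 0" --pt "0 0 2.5 0 0 0" --pt "0 0 0 0 0 0" --pt "0 0 0 0 0 0"

```text
time: 34.35
tool_pos: [0.4984, -0.038, 0.1945]
tool_rot: [-0.002, 0.703, 0.711, -0.001]
contact_force: [-0.3, -0.3, 0.2]
gripper_width: 0.101
grasp_force: 60.3
```

>>> play_rows --pt "0 0 2 0 0 0" --pt "0 0 1 0 0 0" --pt "0 0 0 0 0 0" --pt "0 0 0 0 0 0"

```text
time: 34.68
tool_pos: [0.4985, -0.0381, 0.1918]
tool_rot: [-0.001, 0.703, 0.711, -0.001]
contact_force: [0.6, 0.3, -0.8]
gripper_width: 0.099
grasp_force: 60.3
```

>>> play_rows --pt "0 0 1 0 0 0" --pt "0 0 0 0 0 0" --pt "0 0 0 0 0 0" --pt "0 0 0 0 0 0"

```text
time: 35.02
tool_pos: [0.4986, -0.0381, 0.191]
tool_rot: [-0.001, 0.703, 0.711, -0.001]
contact_force: [-0.2, 0.9, -1.0]
gripper_width: 0.099
grasp_force: 60.3
```

>>> play_rows --pt "0 0 0.5 0 0 0" --pt "0 0 0 0 0 0" --pt "0 0 0 0 0 0"

```text
time: 35.27
tool_pos: [0.4987, -0.0381, 0.1907]
tool_rot: [-0.001, 0.703, 0.711, -0.0]
contact_force: [-0.7, 0.1, -0.0]
gripper_width: 0.1
grasp_force: 60.3
```

>>> play_rows --pt "0 0 0 0 0 0" --pt "0 0 0 0 0 0" --pt "0 0 0 0 0 0" --pt "0 0 0 0 0 0" --pt "0 0 0 0 0 0" --hand 34

```text
time: 35.68
tool_pos: [0.4986, -0.0381, 0.1905]
tool_rot: [-0.001, 0.703, 0.711, -0.001]
contact_force: [0.3, -1.3, 0.1]
gripper_width: 0.398
grasp_force: 0.0
```

>>> play_rows --pt "0 0 -10 0 0 0" --pt "0 0 -20 0 0 0" --pt "0 0 -30 0 0 0" --pt "0 0 -30 0 0 0" --pt "0 0 -30 0 0 0"

```text
time: 36.1
tool_pos: [0.4986, -0.0381, 0.3124]
tool_rot: [-0.001, 0.703, 0.711, -0.001]
contact_force: [1.3, -0.2, 0.6]
gripper_width: 0.396
grasp_force: 0.0
```

>>> play_rows --pt "20 -10 0 0 0 0" --pt "30 -15 0 0 0 0" --pt "30 -15 0 0 0 0" --pt "30 -15 0 0 0 0" --pt "30 -15 0 0 0 0"

```text
time: 36.52
tool_pos: [0.4264, 0.102, 0.3119]
tool_rot: [-0.001, 0.703, 0.711, 0.0]
contact_force: [0.1, 0.9, 0.1]
gripper_width: 0.399
grasp_force: 0.0
```

Run:
```python
from h import *
p=manip.state()['tool_pos'];print(p)
S=Cam("scene");T=Cam("top");out=[]
for c,(x0,y0,x1,y1) in ((S,(330,240,410,315)),(T,(435,190,525,325))):
    im=cv2.resize(c.im[y0:y1,x0:x1],None,fx=5 if c is S else 4,fy=5 if c is S else 4,interpolation=cv2.INTER_CUBIC)[:,:,::-1].copy()
    out.append(cv2.copyMakeBorder(im,0,540-im.shape[0],0,0,0))
cv2.imwrite('pics/s5.png',np.hstack(out))
D=lambda c:c.im[:,:,0].astype(float)-c.im[:,:,2]
cm=lambda p:[(quad(*p,.045,.075,.174),1.),(quad(*p,.010,.05,.195),0.)]
for it in ([(T,D(T),(376,252,424,294))],[(S,D(S),(340,256,390,298))]): print("cover",fit(it,cm,[.4987,-.038,.012],[.003,.003,.05]))
```

```text
[0.42642271 0.10197422 0.31186769]
cover (array([ 0.5012419 , -0.03944355,  0.01128237]), np.float64(0.35945820622076946))
cover (array([ 0.49607485, -0.04116411,  0.00749198]), np.float64(0.3691284411553579))
```

View pics/s5.png

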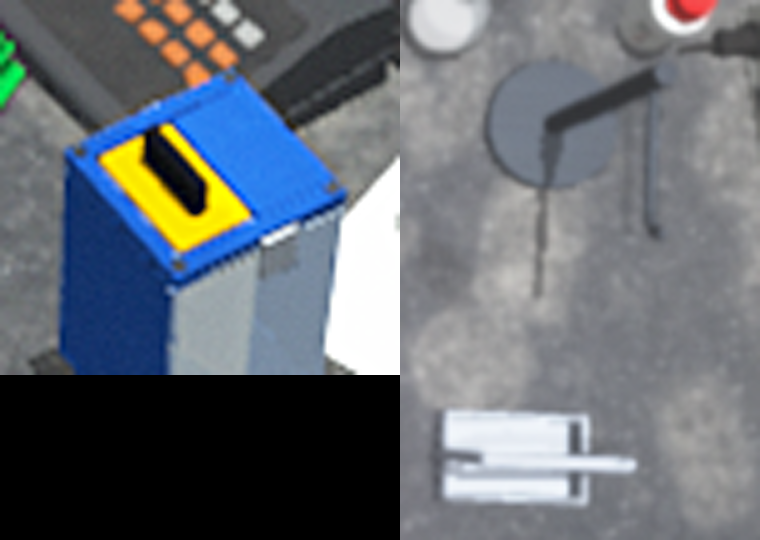

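The cover lies flat in the recess with its handle up, and the basket hasn't moved. I'll locate its bar and the hook more exactly.

Run:
```python
from h import *
T=Cam("top");S=Cam("scene")
top=lambda x,y:np.array([435+x/4-.4,190+y/4-.4]); sc=lambda x,y:np.array([355+x*.3375,300+y*.3375])
print("L",tri([(T,top(82,459)),(S,sc(447,136)-[135,0])]),T.at(top(82,459),.125),"R",tri([(T,top(234,464)),(S,sc(514,222)-[135,0])]),T.at(top(234,464),.125))
q=[T.at(top(*p),.034) for p in((43,410),(187,414),(187,502),(43,496))];print("rim",np.round(q,4),np.mean(q,0))
for n,a,b in(("tip",top(256,236),sc(668,60)-[135,0]),("tip.232",top(256,236),None),("post",top(265,72),sc(770,8)-[135,0])):
    print(n,tri([(T,a),(S,b)]) if b is not None else T.at(a,.232))
print("prong",[T.at(top(*p),.21).round(4) for p in((257,110),(250,215))],"postbase",T.at(top(151,122),.01))
for z in(.21,.232):print(S.at(sc(668,60)-[135,0],z))
# model overlay
def ov(c,lines,box,f):
    x0,y0,x1,y1=box; im=cv2.resize(c.im[y0:y1,x0:x1],None,fx=f,fy=f,interpolation=cv2.INTER_CUBIC)[:,:,::-1].copy()
    for P,col in lines: cv2.polylines(im,[((c.pj(np.array(P))+.5-[x0,y0])*f).astype(np.int32)],False,col)
    return im
h=np.array([.6615,-.2885,0]); hk=[h,h+[0,0,.23]],[h+[0,0,.21],h+[-.088,0,.21],h+[-.104,0,.232]]
b=np.array([.4105,-.2505]);a=np.radians(3); y=np.array([-np.sin(a),np.cos(a)])
bk=[[*(b+y*s),z] for s,z in((-.05,0),(-.05,.125),(.05,.125),(.05,0))]; rim=np.vstack([quad(*b,a,.064,.104,.034)]*2)[:5]
L=[(l,(0,0,255)) for l in(*hk,bk,rim)]
i=[ov(T,L,(435,185,515,325),4),ov(S,L,(355,290,490,415),3.5)]
cv2.imwrite("pics/s6.png",np.hstack([cv2.copyMakeBorder(k,0,570-k.shape[0],0,0,0) for k in i]))
```

```text
L (array([ 0.41274574, -0.19622442,  0.1180474 ]), np.float64(0.4011901323601137)) [ 0.41193966 -0.19357032  0.125     ] R (array([ 0.40857382, -0.29672881,  0.12729316]), np.float64(0.09707202462641362)) [ 0.40821383 -0.29742621  0.125     ]
rim [[ 0.4445 -0.1922  0.034 ]
 [ 0.4412 -0.2982  0.034 ]
 [ 0.3767 -0.2959  0.034 ]
 [ 0.3814 -0.1904  0.034 ]] [ 0.41095534 -0.24420161  0.034     ]
tip (array([ 0.55920464, -0.28295893,  0.2191734 ]), np.float64(0.7576044754132454))
tip.232 [ 0.55623586 -0.27685472  0.232     ]
post (array([ 0.66252642, -0.28943365,  0.22480745]), np.float64(0.09935268169402889))
prong [array([ 0.6404, -0.2893,  0.21  ]), array([ 0.5718, -0.2821,  0.21  ])] postbase [ 0.66287538 -0.28716009  0.01      ]
[ 0.56652837 -0.27892628  0.21      ]
[ 0.55334845 -0.28998642  0.232     ]
```

View pics/s6.png

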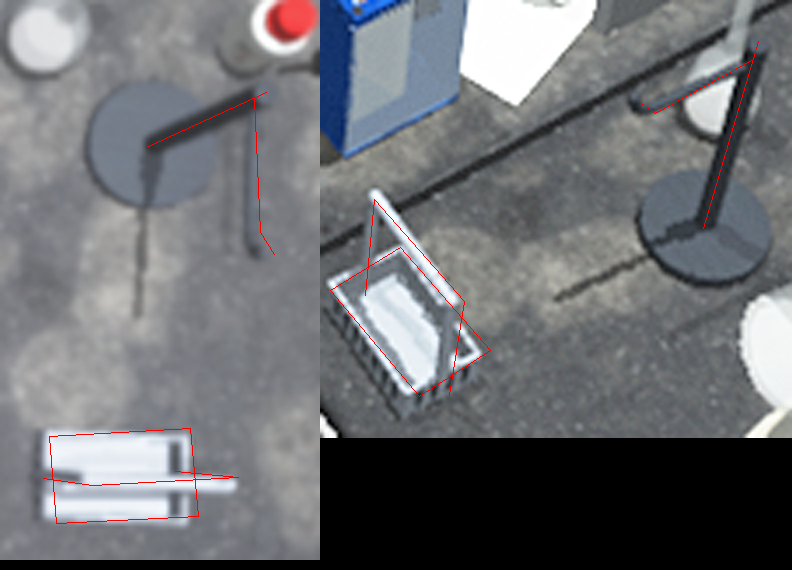

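The overlay fixes the basket at (0.4105, -0.245) with yaw -2°, and the hook at (0.6625, -0.2885) with yaw about -6°. I'll grip the bar 22 mm off centre so the fingers clear the prong.

```bash
python3 -c "
from h import *
plan([.4113,-.223,.19],tool(-2))"
```

```text
turn 1 x [-0.06 -0.04  2.8 ]  then shift mm in target tool axes [-324.8   -4.5  121.7]
```

>>> play_rows --pt "0 0 0 0 0 2.8" --pt "-25 0 0 0 0 0" --pt "-36 -0.5 0 0 0 0" --pt "-36 -0.5 0 0 0 0" --pt "-36 -0.5 0 0 0 0"

```text
time: 37.13
tool_pos: [0.4207, -0.0344, 0.3111]
tool_rot: [-0.001, 0.72, 0.694, -0.001]
contact_force: [1.1, 0.2, 0.0]
gripper_width: 0.399
grasp_force: 0.0
```

>>> play_rows --pt "-36 -0.5 0 0 0 0" --pt "-36 -0.5 0 0 0 0" --pt "-36 -0.5 15 0 0 0" --pt "-32 -0.5 22 0 0 0" --pt "-30 -0.5 24 0 0 0"

```text
time: 37.55
tool_pos: [0.4117, -0.2056, 0.2505]
tool_rot: [0.001, 0.721, 0.693, -0.0]
contact_force: [0.9, 0.3, 0.4]
gripper_width: 0.395
grasp_force: 0.0
```

>>> play_rows --pt "-20 0 20 0 0 0" --pt "0 0 20 0 0 0" --pt "0 0 10 0 0 0" --pt "0 0 0 0 0 0" --pt "0 0 0 0 0 0"

```text
time: 37.97
tool_pos: [0.4109, -0.2219, 0.1996]
tool_rot: [-0.002, 0.72, 0.694, -0.001]
contact_force: [-0.3, 0.0, -0.0]
gripper_width: 0.396
grasp_force: 0.0
```

>>> play_rows --pt "0 0 0 0 0 0" --pt "0 0 0 0 0 0" --pt "0 0 0 0 0 0"

```text
time: 38.22
tool_pos: [0.4118, -0.2217, 0.2012]
tool_rot: [0.0, 0.72, 0.694, -0.0]
contact_force: [0.1, -0.1, -0.3]
gripper_width: 0.399
grasp_force: 0.0
```

```bash
python3 -c "
from h import *
plan([.4113,-.223,.12],tool(-2));print(manip.state()['tool_pos'])
S=Cam('scene');cv2.imwrite('pics/s7.png',cv2.resize(S.im[300:420,340:460],None,fx=4,fy=4,interpolation=cv2.INTER_CUBIC)[:,:,::-1])"
```

```text
turn 1 x [-0.02  0.05 -0.07]  then shift mm in target tool axes [-1.3 -0.5 81.2]
[ 0.41180594 -0.22167521  0.20116824]
```

View pics/s7.png

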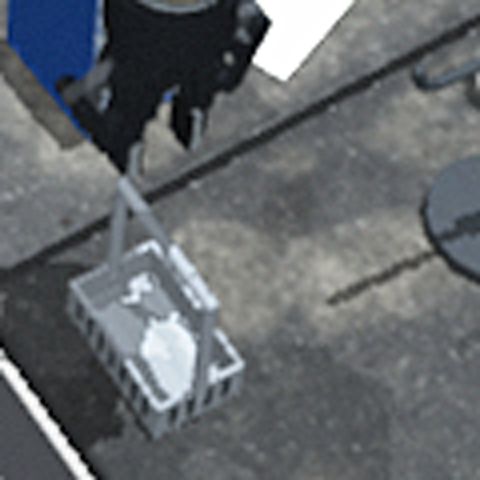

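The fingers straddle the bar near its left end, where the bar runs from (125,185) to (210,305). That was my last picture, so from here I go by numbers.

>>> play_rows --pt "-1.3 -0.5 20 0 0 0" --pt "0 0 25 0 0 0" --pt "0 0 20 0 0 0" --pt "0 0 12 0 0 0" --pt "0 0 0 0 0 0"

```text
time: 38.68
tool_pos: [0.4088, -0.2214, 0.1198]
tool_rot: [-0.004, 0.72, 0.694, -0.001]
contact_force: [-0.3, -0.8, -0.0]
gripper_width: 0.398
grasp_force: 0.0
```

>>> play_rows --pt "0 0 0 0 0 0" --pt "0 0 0 0 0 0" --pt "0 0 0 0 0 0" --pt "0 0 0 0 0 0"

```text
time: 39.02
tool_pos: [0.4111, -0.2234, 0.1241]
tool_rot: [0.0, 0.72, 0.694, -0.0]
contact_force: [-0.2, -0.1, -0.1]
gripper_width: 0.404
grasp_force: 0.0
```

>>> play_rows --pt "0 0 3 0 0 0" --pt "0 0 0 0 0 0" --pt "0 0 0 0 0 0"

```text
time: 39.27
tool_pos: [0.4102, -0.2227, 0.1195]
tool_rot: [-0.001, 0.72, 0.694, -0.001]
contact_force: [-0.0, 0.1, -0.5]
gripper_width: 0.401
grasp_force: 0.0
```

>>> play_rows --pt "0 0 0 0 0 0" --pt "0 0 0 0 0 0" --pt "0 0 0 0 0 0" --pt "0 0 0 0 0 0" --pt "0 0 0 0 0 0" --hand 0

```text
time: 39.68
tool_pos: [0.4102, -0.2228, 0.1196]
tool_rot: [-0.001, 0.72, 0.694, -0.001]
contact_force: [0.5, 0.7, 1.9]
gripper_width: 0.09
grasp_force: 58.5
```

```bash
python3 -c "
from h import *
plan([.4113,-.223,.12],tool(-2));print(manip.state())"
```

```text
turn 1 x [-0.16 -0.05 -0.12]  then shift mm in target tool axes [-0.2  1.1 -0.4]
{'time': 39.6833, 'joint_pos': array([-6.56610633e-01, -2.22587709e-01,  2.08810683e+00, -8.90363071e-04,
        1.27888212e+00, -6.19438049e-01]), 'joint_vel': array([-2.71508289e-05, -1.33798084e-03,  1.29726386e-03,  2.00136043e-04,
       -7.96050474e-04, -2.48463995e-03]), 'joint_efforts': array([-1.51243358e-02, -2.40586656e+01, -3.40375292e+01,  1.92398258e-02,
       -2.58714510e-01, -1.53074105e-02]), 'tool_pos': array([ 0.41024229, -0.22277563,  0.11964749]), 'tool_rot': array([-1.32649200e-03,  7.20036296e-01,  6.93934852e-01, -6.27755790e-04]), 'contact_force': array([0.51521373, 0.68181451, 1.9295064 ]), 'ft_torque': array([ 0.13101909,  0.13273398, -0.09481861]), 'grasp_force': 58.46686005592346, 'gripper_width': 0.09036413712733547}
```

>>> play_rows --pt "0 0 -10 0 0 0" --pt "0 0 -25 0 0 0" --pt "0 0 -30 0 0 0" --pt "0 0 -30 0 0 0" --pt "0 0 -25 0 0 0"

```text
time: 40.1
tool_pos: [0.4106, -0.2229, 0.2418]
tool_rot: [-0.001, 0.72, 0.694, -0.0]
contact_force: [1.0, -1.1, -0.9]
gripper_width: 0.089
grasp_force: 58.6
```

>>> play_rows --pt "0 0 -10 0 0 2" --pt "0 0 0 0 0 2" --pt "-15 0 0 0 0 0" --pt "-20 0 0 0 0 0" --pt "0 0 0 0 0 0"

```text
time: 40.52
tool_pos: [0.4064, -0.2597, 0.2498]
tool_rot: [-0.001, 0.744, 0.668, -0.001]
contact_force: [-0.5, 0.8, -1.7]
gripper_width: 0.093
grasp_force: 58.6
```

>>> play_rows --pt "0 0 0 0 0 0" --pt "0 0 0 0 0 0" --pt "0 0 0 0 0 0" --pt "0 0 0 0 0 0"

```text
time: 40.85
tool_pos: [0.4069, -0.2571, 0.2494]
tool_rot: [-0.001, 0.744, 0.669, -0.001]
contact_force: [-0.6, 0.1, -1.6]
gripper_width: 0.094
grasp_force: 58.6
```

```bash
python3 -c "
from h import *
plan([.6001,-.2605,.2476],tool(-6));s=manip.state();print(s['tool_pos'],s['contact_force'],s['ft_torque'],s['gripper_width'])"
```

```text
turn 1 x [-0.16 -0.06 -0.08]  then shift mm in target tool axes [ 16.8 192.5   1.8]
[ 0.40691257 -0.25713454  0.24942335] [-0.60266844  0.1415225  -1.56759694] [ 0.05100427 -0.05430884 -0.02599623] 0.09443541231587753
```

>>> play_rows --pt "8.5 20 0 0 0 0" --pt "8.5 25 0 0 0 0" --pt "0 25 0 0 0 0" --pt "0 20 0 0 0 0" --pt "0 0 0 0 0 0"

```text
time: 41.27
tool_pos: [0.5008, -0.2498, 0.2491]
tool_rot: [-0.001, 0.743, 0.669, -0.0]
contact_force: [0.2, 0.3, -1.0]
gripper_width: 0.089
grasp_force: 58.7
```

>>> play_rows --pt "0 0 0 0 0 0" --pt "0 0 0 0 0 0" --pt "0 0 0 0 0 0" --pt "0 0 0 0 0 0"

```text
time: 41.6
tool_pos: [0.4975, -0.2503, 0.2493]
tool_rot: [-0.001, 0.744, 0.668, -0.001]
contact_force: [0.6, 0.2, -1.9]
gripper_width: 0.088
grasp_force: 58.7
```

Run:
```python
from h import *
plan([.6001,-.2605,.2476],tool(-6));s=manip.state();p=s['tool_pos'];print(p,s['contact_force'],s['ft_torque'])
S=Cam('scene')
# bar tilt: fit bright bar in the scene view, right (free) end height
a=np.radians(-6);y=np.array([-np.sin(a),np.cos(a),0]);c0=p+[0,0,.005]
g=S.im.astype(float).mean(2)
for dz in range(-24,25,3):
    q=[]
    for s_ in np.linspace(-.045,-.015,16)-.022:
        X=c0+y*s_+np.array([0,0,dz/1e3*(-s_)/.067]); u=S.pj(X)[0]; q.append(g[int(round(u[1])),int(round(u[0]))])
    print(dz,np.round(np.mean(q)),end="; ")
```

```text
turn 1 x [-0.16 -0.03 -0.14]  then shift mm in target tool axes [  0.6 103.1   1.7]
[ 0.49749121 -0.25030654  0.24931976] [ 0.57705235  0.18172497 -1.89976774] [0.06333636 0.02986581 0.01158789]
-24 97.0; -21 103.0; -18 110.0; -15 131.0; -12 154.0; -9 183.0; -6 209.0; -3 222.0; 0 229.0; 3 226.0; 6 215.0; 9 191.0; 12 141.0; 15 107.0; 18 94.0; 21 86.0; 24 82.0;
```

The bar is level in the grip, so I move it in over the prong.

>>> play_rows --pt "0.5 18 0 0 0 0" --pt "0 22 0 0 0 0" --pt "0 22 0 0 0 0" --pt "0 22 0 0 0 0" --pt "0 19 0 0 0 0"

```text
time: 42.07
tool_pos: [0.6014, -0.2611, 0.2491]
tool_rot: [-0.001, 0.744, 0.668, -0.001]
contact_force: [0.0, 0.0, -2.2]
gripper_width: 0.092
grasp_force: 58.8
```

>>> play_rows --pt "0 0 0 0 0 0" --pt "0 0 0 0 0 0" --pt "0 0 0 0 0 0" --pt "0 0 0 0 0 0" --pt "0 0 0 0 0 0"

```text
time: 42.48
tool_pos: [0.5999, -0.2609, 0.2492]
tool_rot: [-0.001, 0.744, 0.668, -0.001]
contact_force: [0.3, 0.8, -1.6]
gripper_width: 0.09
grasp_force: 58.8
```

Run:
```python
from h import *
plan([.6001,-.2605,.2136],tool(-6));s=manip.state();p=s['tool_pos'];print(p,s['contact_force'],s['ft_torque'])
```

```text
turn 1 x [-0.15 -0.03 -0.14]  then shift mm in target tool axes [ 0.4  0.2 35.6]
[ 0.59987448 -0.26091664  0.2491896 ] [ 0.29851989  0.76108494 -1.59696842] [-0.02639927 -0.03995461  0.01389283]
```

>>> play_rows --pt "0.4 0.2 8 0 0 0" --pt "0 0 9 0 0 0" --pt "0 0 8 0 0 0" --pt "0 0 5 0 0 0" --pt "0 0 0 0 0 0"

```text
time: 42.9
tool_pos: [0.5996, -0.2598, 0.216]
tool_rot: [-0.003, 0.744, 0.668, -0.001]
contact_force: [-0.4, 0.5, -2.1]
gripper_width: 0.087
grasp_force: 58.8
```

>>> play_rows --pt "0 0 3 0 0 0" --pt "0 0 0 0 0 0" --pt "0 0 0 0 0 0" --pt "0 0 0 0 0 0"

```text
time: 43.23
tool_pos: [0.6011, -0.2606, 0.2165]
tool_rot: [-0.001, 0.744, 0.668, -0.001]
contact_force: [0.0, -0.4, -1.7]
gripper_width: 0.09
grasp_force: 58.8
```

>>> play_rows --pt "0 0 1.5 0 0 0" --pt "0 0 0 0 0 0" --pt "0 0 0 0 0 0" --pt "0 0 0 0 0 0"

```text
time: 43.57
tool_pos: [0.6009, -0.2605, 0.2147]
tool_rot: [-0.001, 0.744, 0.668, -0.001]
contact_force: [-0.1, -0.5, -1.6]
gripper_width: 0.095
grasp_force: 58.8
```

>>> play_rows --pt "0 0 1.2 0 0 0" --pt "0 0 0 0 0 0" --pt "0 0 0 0 0 0" --pt "0 0 0 0 0 0"

```text
time: 43.9
tool_pos: [0.601, -0.2605, 0.2141]
tool_rot: [-0.001, 0.744, 0.668, -0.001]
contact_force: [-0.7, 0.8, 3.7]
gripper_width: 0.09
grasp_force: 59.2
```

>>> play_rows --pt "0 0 1 0 0 0" --pt "0 0 0 0 0 0" --pt "0 0 0 0 0 0" --pt "0 0 0 0 0 0"

```text
time: 44.23
tool_pos: [0.6011, -0.2605, 0.2137]
tool_rot: [-0.001, 0.744, 0.668, -0.0]
contact_force: [-1.8, 1.9, 5.8]
gripper_width: 0.093
grasp_force: 59.8
```

Run:
```python
from h import *
plan([.6001,-.2605,.2136],tool(-6));s=manip.state();p=s['tool_pos'];print(p,s['contact_force'],s['ft_torque'])
```

```text
turn 1 x [-0.09 -0.01 -0.11]  then shift mm in target tool axes [-0.1 -1.   0.1]
[ 0.60108286 -0.26053753  0.21368596] [-1.78157145  1.88185201  5.84843008] [ 0.15457989  0.34400759 -0.11097199]
```

The bar touches the prong at exactly the expected height. Ease the load, release, and withdraw upward.

>>> play_rows --pt "0 0 -1 0 0 0" --pt "0 0 0 0 0 0" --pt "0 0 0 0 0 0"

```text
time: 44.48
tool_pos: [0.601, -0.2605, 0.2139]
tool_rot: [-0.001, 0.744, 0.668, -0.0]
contact_force: [-1.6, 1.6, 5.0]
gripper_width: 0.09
grasp_force: 59.4
```

>>> play_rows --pt "0 0 0 0 0 0" --pt "0 0 0 0 0 0" --pt "0 0 0 0 0 0" --pt "0 0 0 0 0 0" --pt "0 0 0 0 0 0" --hand 30

```text
time: 44.9
tool_pos: [0.6006, -0.2604, 0.2127]
tool_rot: [-0.002, 0.744, 0.668, -0.001]
contact_force: [-0.5, -0.2, 0.6]
gripper_width: 0.349
grasp_force: 0.0
```

>>> play_rows --pt "0 0 -10 0 0 0" --pt "0 0 -20 0 0 0" --pt "0 0 -30 0 0 0" --pt "0 0 -30 0 0 0" --pt "0 0 -20 0 0 0"

```text
time: 45.32
tool_pos: [0.6017, -0.2609, 0.3277]
tool_rot: [0.001, 0.744, 0.668, 0.0]
contact_force: [0.1, -0.7, 0.5]
gripper_width: 0.352
grasp_force: 0.0
```

>>> play_rows --pt "20 -20 0 0 0 0" --pt "30 -25 0 0 0 0" --pt "30 -25 0 0 0 0" --pt "30 -25 0 0 0 0" --pt "30 -25 0 0 0 0"

```text
time: 45.73
tool_pos: [0.4956, -0.1074, 0.3245]
tool_rot: [-0.001, 0.744, 0.668, -0.0]
contact_force: [0.8, -0.0, 1.2]
gripper_width: 0.351
grasp_force: 0.0
```

>>> play_rows --pt "30 -25 0 0 0 0" --pt "30 -25 0 0 0 0" --pt "20 -15 0 0 0 0" --pt "0 0 0 0 0 0" --pt "0 0 0 0 0 0"

```text
time: 46.15
tool_pos: [0.4403, -0.0213, 0.3252]
tool_rot: [-0.0, 0.743, 0.669, 0.0]
contact_force: [0.1, -0.5, 0.4]
gripper_width: 0.35
grasp_force: 0.0
```

```bash
cat > chk.py <<'E'
from h import *
s=manip.state();print(s['time'],s['tool_pos'],s['contact_force'])
S=Cam('scene');T=Cam('top')
a=np.radians(-6);y=np.array([-np.sin(a),np.cos(a),0]);c0=np.array([.5988,-.2826,.219])
for c in(S,T):
    g=c.im.astype(float).mean(2)
    for side in(-1,1):
        r=[]
        for dz in range(-24,25,4):
            q=[g[tuple(np.round(c.pj(c0+y*k*side+(np.array([0,0,dz/1e3]) if c is S else np.array([dz/1e3,0,0]))*k/.045)[0]).astype(int)[::-1])] for k in np.linspace(.012,.045,16)]
            r.append((dz,int(np.mean(q))))
        print(side,r)
# before/after of flask, beaker, cover
for n,c in(("scene",S),("top",T)):
    o=cv2.imread(f"pics/{n}0.png")[:,:,::-1].astype(float)
    for k,X,h in(("beaker",T.at((196,266),.04),.08),("flask",T.at((447,193),.1),.17)):
        u=c.pj(X)[0].astype(int); w=slice(u[1]-16,u[1]+17),slice(u[0]-16,u[0]+17)
        print(n,k,u,np.abs(o[w]-c.im[w]).mean().round(1))
D=lambda c:c.im[:,:,0].astype(float)-c.im[:,:,2]
for c,b in((T,(376,252,424,294)),(S,(340,256,390,298))):
    m=c.mask((22,120,120),(35,255,255),b); r=rect(m); print("yellow",r,c.at(r[0],.174).round(4))
E
python3 chk.py
```

```text
46.15 [ 0.44028669 -0.02128642  0.3251861 ] [ 0.06308993 -0.50888876  0.352652  ]
-1 [(-24, 126), (-20, 124), (-16, 131), (-12, 169), (-8, 197), (-4, 227), (0, 239), (4, 238), (8, 233), (12, 226), (16, 221), (20, 221), (24, 212)]
1 [(-24, 104), (-20, 123), (-16, 145), (-12, 175), (-8, 203), (-4, 230), (0, 246), (4, 247), (8, 235), (12, 194), (16, 160), (20, 139), (24, 127)]
-1 [(-24, 127), (-20, 130), (-16, 135), (-12, 145), (-8, 164), (-4, 207), (0, 240), (4, 241), (8, 211), (12, 183), (16, 171), (20, 169), (24, 167)]
1 [(-24, 241), (-20, 239), (-16, 234), (-12, 226), (-8, 217), (-4, 227), (0, 239), (4, 239), (8, 214), (12, 181), (16, 182), (20, 174), (24, 157)]
scene beaker [270 185] 81.2
scene flask [464 295] 9.0
top beaker [196 266] 8.6
top flask [446 193] 8.6
yellow ((401.0, 272.0), (16.0, 26.0), 90.0) [ 0.4998 -0.0385  0.174 ]
yellow ((365.2790222167969, 277.1989440917969), (27.130237579345703, 15.311859130859375), 48.012786865234375) [ 0.4983 -0.0429  0.174 ]
```

>>> play_rows --pt "-30 -15 -20 0 0 0" --pt "-30 -15 -20 0 0 0" --pt "-30 -15 0 0 0 0" --pt "0 0 0 0 0 0" --pt "0 0 0 0 0 0"

```text
time: 46.67
tool_pos: [0.3862, -0.1089, 0.3645]
tool_rot: [-0.001, 0.746, 0.666, -0.0]
contact_force: [0.5, -0.1, -0.3]
gripper_width: 0.347
grasp_force: 0.0
```

>>> play_rows --pt "0 0 0 0 0 0" --pt "0 0 0 0 0 0" --pt "0 0 0 0 0 0" --pt "0 0 0 0 0 0" --pt "0 0 0 0 0 0"

```text
time: 47.08
tool_pos: [0.3866, -0.1063, 0.3637]
tool_rot: [-0.002, 0.743, 0.669, -0.001]
contact_force: [0.6, 0.4, 0.4]
gripper_width: 0.352
grasp_force: 0.0
```

```bash
python3 chk.py
```

```text
47.0833 [ 0.38658831 -0.10626577  0.36366898] [0.62794987 0.35309561 0.40807813]
-1 [(-24, 126), (-20, 124), (-16, 131), (-12, 168), (-8, 196), (-4, 225), (0, 237), (4, 237), (8, 233), (12, 226), (16, 221), (20, 222), (24, 213)]
1 [(-24, 104), (-20, 123), (-16, 145), (-12, 176), (-8, 203), (-4, 230), (0, 245), (4, 247), (8, 235), (12, 194), (16, 162), (20, 139), (24, 128)]
-1 [(-24, 125), (-20, 127), (-16, 133), (-12, 142), (-8, 161), (-4, 204), (0, 239), (4, 239), (8, 209), (12, 181), (16, 168), (20, 166), (24, 165)]
1 [(-24, 239), (-20, 238), (-16, 233), (-12, 224), (-8, 214), (-4, 226), (0, 238), (4, 237), (8, 210), (12, 179), (16, 179), (20, 170), (24, 154)]
scene beaker [270 185] 76.8
scene flask [464 295] 9.0
top beaker [196 266] 6.3
top flask [446 193] 6.6
yellow ((401.5, 271.5), (15.0, 27.0), 90.0) [ 0.5012 -0.0398  0.174 ]
yellow ((365.2541809082031, 277.17132568359375), (27.055908203125, 15.311859130859375), 48.01278305053711) [ 0.4983 -0.0427  0.174 ]
```

The basket is steady and the top view shows the beaker and flask unmoved; in the scene view the beaker doesn't match the start picture, probably because the arm is in the way. Handing in.

```bash
python3 -c "
from plant import manip
print(manip.job_done())"
```

```text
the job is handed in; nothing more can be done
None
```

I handed the job in at about 47 s: all three coupons are in the box, the cover lies flat in its recess with the handle up, the basket hangs level on the hook, and the flask and beaker are still standing; the judge's result wasn't shown.

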